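# Log in the customer drives and stand them on end

## Robot

A 6-joint arm with a two-finger parallel gripper is mounted at the origin on the work surface. World frame = base frame: x ahead of the robot, y to its left, z up, the work surface at z = 0. Lengths are in m, angles in rad, forces in N, time in s.
With the tool pointing down it reaches from about 0.35 to 0.8 m from the base axis. Payload 7.3 kg.
Tool frame: the origin (TCP) lies on the mounting face of the last link; the fingertips stand robot.tip_extent ahead of it and the grasp point (between the pads) lies 155 mm ahead of it (robot.tip_extent is the distance from the TCP to the fingertips, in m); z points along the fingers, y is the direction in which the jaws open and shut (so a half turn about z gives the same grasp; the last joint's range is limited). The gripper opens to 85 mm and grips with 20 to 120 N. Pads are 22 mm wide; open, the fingers measure 114 mm over their backs; the gripper's body (76 mm by 85 mm) begins 54 mm behind the grasp point. The pads swing forward as they close: fully open they stand 13 mm farther back than shut.
Start: joints at [-1.461, 0.342, 1.524, -0, 1.275, -0.146], TCP at [0.133, -0.508, 0.405] pointing down, gripper open.
Joint ranges: [-2.53, 2.53], [-0.77, 2.02], [0.04, 2.7], [-1, 4.14], [0.28, 2.66], [-3.11, 3.11]. Speed limits (rad/s): [2.57, 2.57, 3.14, 3.14, 3.14, 3.14].

## Interface

Orientations are given as a 3x3 rotation matrix whose columns are the frame's x, y, z axes.
In Python, from bench import robot, viewer, workorder gives the robot as it stands.
- The arm moves only by the shell command python3 -m inch 'ROWS' [FORCE]. ROWS is JSON, a list of rows, each an object with "travel": the shift along the tool's x, y, z in units of 40 mm (1.0 is 40 mm), a list of three; "dr": the turn, a rotation vector about the tool's x, y, z in units of 6 degrees (1.0 is 6 degrees), a list of three; "hand": the opening, from 0 (shut) to 1 (fully open). A call has 1 to 8 rows; each row shifts and turns the pose as measured when the row begins, along the tool's axes as they then stand; what a row does not reach is not made up. A row lasts 1/10 s, in which the tool goes at most 50 mm and 8.59 degrees, less where a joint would pass 70% of its speed; a pose out of reach is approached as far as the arm can. A call is refused whole if a number of a shift passes 1 or a number of a turn 1, either way. A call with a gripper value outside its range is refused whole. The fingers move at their own pace and stop on an object; FORCE is the grip in N (left out, the last holds). Time passes only in rows, so rows that do not move let the fingers close. It gives the time, the measured TCP pose, the force and the opening at its end, in the units of the state.
- robot.read_state(): the state, without advancing time (a new reading comes with each control period).
- viewer.get_image(name): name is "scene" or "top" or "wrist"; returns the picture (480x640x3 uint8, blue, green, red); there is no depth.
- viewer.camera_model(name): a dict with "intrinsics" (3x3 intrinsics, pixels), "position" and "orientation" of the camera in the world. Camera axes: x right, y up, looking along -z (the intrinsics and any distortion apply to the point x, -y, -z); pixel columns grow to the right and rows downward; lengths in m; the calibration is good to about 2 mm. A picture is of the moment at which its call begins: read the wrist's pose just before it. camera_model takes no time and is no camera call; for the wrist camera it gives the pose at the moment of the call.
- workorder.hand_in(): hands the job in, once; it reports no verdict.
The state is a dict: "time_s": time; "q": joint angles; "joint_velocities": joint speeds; "joint_efforts": joint torques, N m; "position": TCP position; "tcp_rot": TCP orientation; "contact_force": force on the tool from outside, world axes, zero at the start; "torque": the same for the moment, N m; "finger_gap": finger opening in m.
Only numpy, scipy, OpenCV 4.12 (cv2) and the standard library are available. Lean on these libraries where they do the work, as an engineer would, in place of code of your own. Each camera call takes 0.05 s, during which the arm holds its last target.

## Task

Log in the drives lying on the repair bench one at a time, in the order red, yellow, green, white (only some are there): lay the drive flat, squarely centred between the two stops of the label reader, let go of it and press the scan button fully down for a moment, then stand that drive upright on end (on one of its short narrow edges) wholly on the cork strip before fetching the next. At the end every drive present stands on end on the cork strip, clear of the others, and the other things on the bench have been left alone.

Things in the scene. Friction and masses are not known exactly. Their poses are not given: they have to be found in the camera images.
- drive_red: portable hard drive with a red shell and a dark panel on each broad face, a plain box 96 mm (its x axis) x 60 mm (y) x 25 mm (z), about 0.25 kg, lying flat on the bench at the start; origin at its centre. Either broad face may be up and either end may lead. None if this drive is absent from this run (or held)
- drive_yellow: portable hard drive with a yellow shell and a dark panel on each broad face, a plain box 96 mm (its x axis) x 60 mm (y) x 25 mm (z), about 0.25 kg, lying flat on the bench at the start; origin at its centre. Either broad face may be up and either end may lead. None if this drive is absent from this run (or held)
- drive_green: portable hard drive with a green shell and a dark panel on each broad face, a plain box 96 mm (its x axis) x 60 mm (y) x 25 mm (z), about 0.25 kg, lying flat on the bench at the start; origin at its centre. Either broad face may be up and either end may lead. None if this drive is absent from this run (or held)
- drive_white: portable hard drive with a white shell and a dark panel on each broad face, a plain box 96 mm (its x axis) x 60 mm (y) x 25 mm (z), about 0.25 kg, lying flat on the bench at the start; origin at its centre. Either broad face may be up and either end may lead. None if this drive is absent from this run (or held)
- reader: label reader fixed to the bench, origin on the bench under its centre: aluminium plate 170 x 170 x 12 mm with a dark window 70 x 40 mm; two black stops (12 mm in x, 44 mm in y, 10 mm above the plate) centred 61 mm either side along the reader's x, 110 mm clear between them. Beside it, 116 mm towards -y, a grey console 60 mm wide, 30 mm tall with the scan button
- reader_centre (a point): centre of the reader plate's top face, midway between the stops, 12 mm above the bench; x along the line from stop to stop
- scan_top (a point): centre of the top of the red scan button, 28 mm across, on the console; it moves down with the button; 52 mm above the bench when up
- scan (a joint): travel of the scan button in m: 0 up, 0.006 fully down; springy, about 4 N to press fully; it reads a drive from about 4.5 mm down, and must be held for a moment
- strip: thin cork strip fixed on the bench, 120 mm (x) x 400 mm (y), top 4 mm above the bench; origin at the bench under its centre
- screwdriver: loose red-handled screwdriver lying on the bench, bystander; origin at its underside
- brush: loose brush with orange handle lying on the bench, bystander
- spray_bottle: clear bottle with red cap, 66 mm across, 170 mm tall, bystander
- screw_jar: low glass jar with white lid, 60 mm across, 60 mm tall, bystander
- parts_tub: white open plastic tub 110 x 150 x 50 mm, bystander
- solder_reel: steel-coloured reel lying flat, 70 mm across, 40 mm tall, bystander

How it is judged:
On the way, in this order (a step that is already met when the one before it is completed fails the run):
1. the red drive lies flat and released, centred square between the reader's stops (centre within 7 mm, turned less than 7 degrees), while the scan button is pressed down (horizontal distance between drive_red and reader_centre below 0.007 m and angle between the x axis of drive_red and the x axis of reader, either way round below 0.12 rad and angle between the z axis of drive_red and the z axis of reader, either way round below 0.08 rad and contact force between the fingers and drive_red below 0.3 N and z of drive_red in the frame of scan_top between -0.0235 and -0.018 m), for 0.06 s.
2. then the red drive stands on end on the cork strip, released and still (angle between the x axis of drive_red and the z axis of strip, either way round below 0.08 rad and x of drive_red in the frame of strip between -0.052 and 0.052 m and y of drive_red in the frame of strip between -0.185 and 0.185 m and z of drive_red in the frame of strip between 0.045 and 0.058 m and contact force between the fingers and drive_red below 0.3 N and linear speed of drive_red below 0.02 m/s), for 0.3 s.
3. the yellow drive lies flat and released, centred square between the reader's stops (centre within 7 mm, turned less than 7 degrees), while the scan button is pressed down (horizontal distance between drive_yellow and reader_centre below 0.007 m and angle between the x axis of drive_yellow and the x axis of reader, either way round below 0.12 rad and angle between the z axis of drive_yellow and the z axis of reader, either way round below 0.08 rad and contact force between the fingers and drive_yellow below 0.3 N and z of drive_yellow in the frame of scan_top between -0.0235 and -0.018 m), for 0.06 s.
4. then the yellow drive stands on end on the cork strip, released and still (angle between the x axis of drive_yellow and the z axis of strip, either way round below 0.08 rad and x of drive_yellow in the frame of strip between -0.052 and 0.052 m and y of drive_yellow in the frame of strip between -0.185 and 0.185 m and z of drive_yellow in the frame of strip between 0.045 and 0.058 m and contact force between the fingers and drive_yellow below 0.3 N and linear speed of drive_yellow below 0.02 m/s), for 0.3 s.
5. the green drive lies flat and released, centred square between the reader's stops (centre within 7 mm, turned less than 7 degrees), while the scan button is pressed down (horizontal distance between drive_green and reader_centre below 0.007 m and angle between the x axis of drive_green and the x axis of reader, either way round below 0.12 rad and angle between the z axis of drive_green and the z axis of reader, either way round below 0.08 rad and contact force between the fingers and drive_green below 0.3 N and z of drive_green in the frame of scan_top between -0.0235 and -0.018 m), for 0.06 s.
6. then the green drive stands on end on the cork strip, released and still (angle between the x axis of drive_green and the z axis of strip, either way round below 0.08 rad and x of drive_green in the frame of strip between -0.052 and 0.052 m and y of drive_green in the frame of strip between -0.185 and 0.185 m and z of drive_green in the frame of strip between 0.045 and 0.058 m and contact force between the fingers and drive_green below 0.3 N and linear speed of drive_green below 0.02 m/s), for 0.3 s.
7. the white drive lies flat and released, centred square between the reader's stops (centre within 7 mm, turned less than 7 degrees), while the scan button is pressed down (horizontal distance between drive_white and reader_centre below 0.007 m and angle between the x axis of drive_white and the x axis of reader, either way round below 0.12 rad and angle between the z axis of drive_white and the z axis of reader, either way round below 0.08 rad and contact force between the fingers and drive_white below 0.3 N and z of drive_white in the frame of scan_top between -0.0235 and -0.018 m), for 0.06 s.
8. then the white drive stands on end on the cork strip, released and still (angle between the x axis of drive_white and the z axis of strip, either way round below 0.08 rad and x of drive_white in the frame of strip between -0.052 and 0.052 m and y of drive_white in the frame of strip between -0.185 and 0.185 m and z of drive_white in the frame of strip between 0.045 and 0.058 m and contact force between the fingers and drive_white below 0.3 N and linear speed of drive_white below 0.02 m/s), for 0.3 s.
At the end, for the whole second after the job is handed in: Every drive present stands on end on the cork strip: long axis within 4.5 degrees of vertical, resting on the cork, its centre within 52 mm of the strip's centre line across and 185 mm along, no drive touching another, released and still (all of step 2 and all of step 4 and all of step 6 and all of step 8 and contact force between drive_red and drive_yellow below 0.05 N and contact force between each of drive_red, drive_yellow and drive_green below 0.05 N and contact force between each of drive_red, drive_yellow, drive_green and drive_white below 0.05 N).
It fails at once if a bystander was moved more than 40 mm (distance of any of screwdriver, brush, spray_bottle, screw_jar, parts_tub, solder_reel from where it was at the start of the episode above 0.04 m).
Of drive_red, drive_yellow, drive_green, drive_white only 3 to 4 are there at a start; the rules pass over those that are not, and their reading is None.
At some moment in a run one of drive_red, drive_yellow, drive_green, drive_white may be knocked a few centimetres aside while the robot is not near it.
It also fails if it takes over 210 s, if anything falls off the work surface, if the arm or the gripper's body presses on something with over 40 N, if the wrist force passes 120 N, or if a joint passes its speed limit or range.

## Working session

There is one attempt and no reset: what is moved stays moved. The work goes in short steps, Python scripts to look and compute and a shell command to move; the robot and the scene stay as the last step left them, time stands still between calls to the robot, and variables do not carry over. Pictures are saved under pics/ and viewed, and the job is handed in when it is done.

```bash
ls; mkdir -p pics; python3 - <<'E'
from bench import robot, viewer
import cv2
s=robot.read_state();print({k:s[k] for k in s});print(robot.tip_extent)
for n in ["scene","top","wrist"]:
    print(n,viewer.camera_model(n)); cv2.imwrite(f"pics/{n}0.png",viewer.get_image(n))
E
```

```text
pics
{'time_s': 0.0, 'q': array([-1.46103310e+00,  3.42706467e-01,  1.52500894e+00, -2.28379121e-05,
        1.27540149e+00, -1.45979362e-01]), 'joint_velocities': array([-0.00052269,  0.00042686, -0.00039564,  0.00097964, -0.00052302,
        0.00122264]), 'joint_efforts': array([-2.11889688e-03, -4.33676147e+01, -2.46014857e+01, -4.17846386e-04,
        7.73362321e-03,  2.15720689e-06]), 'position': array([ 0.13281994, -0.50777975,  0.40403701]), 'tcp_rot': array([[ 9.67474047e-01,  2.52970220e-01, -1.88687220e-04],
       [ 2.52970211e-01, -9.67472885e-01,  1.51267576e-03],
       [ 2.00112149e-04, -1.51120678e-03, -9.99998838e-01]]), 'contact_force': array([-0.38075663,  0.15124476, -0.27382108]), 'torque': array([-0.01470034,  0.01631404, -0.08462804]), 'finger_gap': 0.08544314565546422}
0.1734
scene {'intrinsics': array([[513.58370301,   0.        , 319.30122461],
       [  0.        , 513.58370301, 243.1684788 ],
       [  0.        ,   0.        ,   1.        ]]), 'position': array([1.58921084, 0.19181411, 0.98645128]), 'orientation': array([[-0.22171235, -0.63801463,  0.7374
[... 196 characters left out ...]
 509.63168491, 243.2021094 ],
       [  0.        ,   0.        ,   1.        ]]), 'position': array([ 0.43209486, -0.06173044,  1.20906782]), 'orientation': array([[-0.02067072,  0.99254889, -0.12008093],
       [-0.99976523, -0.02130102, -0.00396764],
       [-0.00649592,  0.11997072,  0.99275618]])}
wrist {'intrinsics': array([[429.07620839,   0.        , 307.04425354],
       [  0.        , 429.07620839, 235.61291012],
       [  0.        ,   0.        ,   1.        ]]), 'position': array([ 0.20616616, -0.489158  ,  0.37380842]), 'orientation': array([[ 0.25305267,  0.92462699,  0.28465642],
       [-0.96745078,  0.24240618,  0.07265147],
       [-0.00182696, -0.29377572,  0.95587263]])}
```

View pics/top0.png

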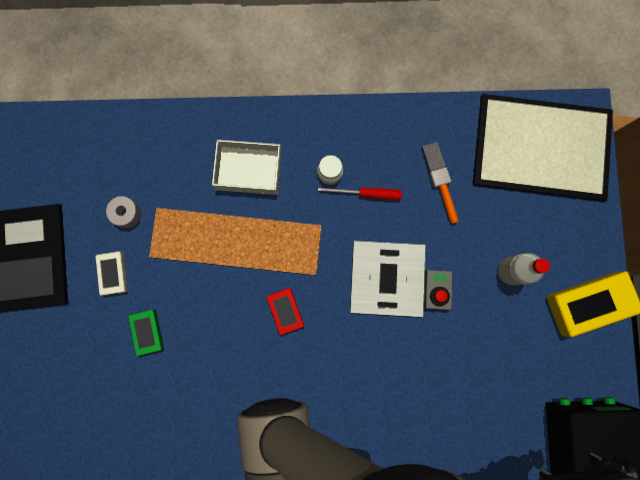

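View pics/scene0.png

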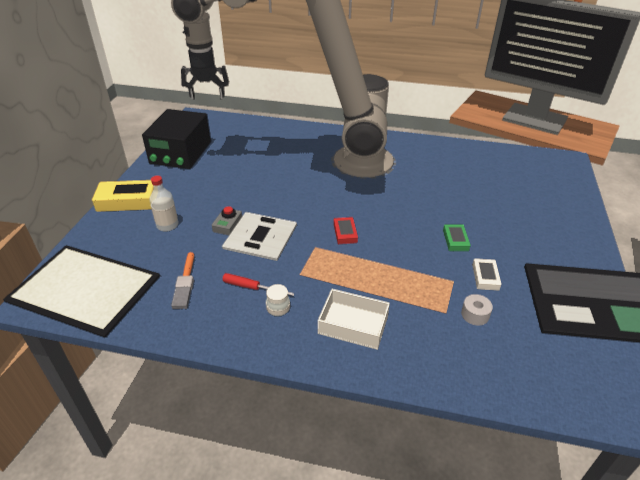

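View pics/wrist0.png

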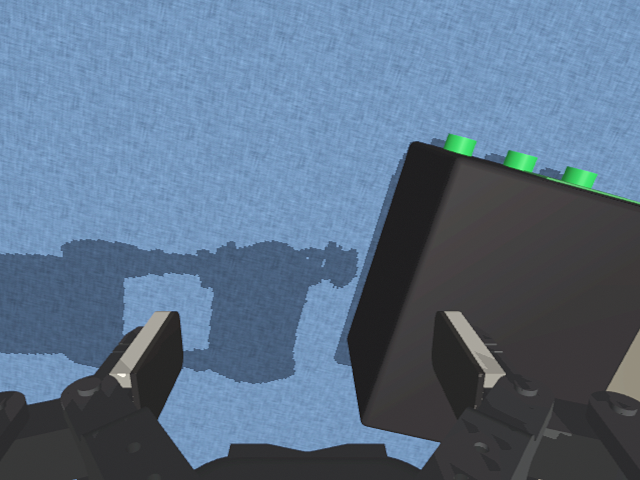

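```bash
cat > h.py <<'E'
from bench import robot, viewer
import cv2, numpy as np
def ray(cm,px):
    K=cm["intrinsics"];p=np.linalg.solve(K,np.array([px[0],px[1],1.]))
    d=cm["orientation"]@np.array([p[0],-p[1],-p[2]]);return cm["position"],d
def at(cm,px,z):
    o,d=ray(cm,px);return o+d*(z-o[2])/d[2]
def blobs(mask,amin=60):
    cs,_=cv2.findContours(mask.astype(np.uint8),cv2.RETR_EXTERNAL,cv2.CHAIN_APPROX_NONE)
    return sorted([c for c in cs if cv2.contourArea(c)>amin],key=cv2.contourArea,reverse=True)
def rect(cm,c,z):
    """project contour to plane z, minAreaRect there: centre, dims (long,short), angle of long axis deg"""
    P=np.array([at(cm,p[0],z)[:2] for p in c],np.float32)*1000
    (x,y),(w,h),a=cv2.minAreaRect(P)
    if w<h: w,h,a=h,w,a+90
    a=(a+90)%180-90
    return np.round([x,y],1),np.round([w,h],1),round(a,1)
def hsv(im): 
    h=cv2.cvtColor(im,cv2.COLOR_BGR2HSV).astype(int);return h[...,0],h[...,1],h[...,2]
def masks(im):
    H,S,V=hsv(im)
    return dict(red=((H<8)|(H>172))&(S>150)&(V>70),green=(H>45)&(H<80)&(S>130)&(V>50),
      white=(S<60)&(V>140),cork=(H>5)&(H<20)&(S>110)&(V>100),yellow=(H>22)&(H<34)&(S>150)&(V>100))
def st():
    s=robot.read_state();print("t",round(s["time_s"],2),"q",np.round(s["q"],3),"p",np.round(s["position"]*1000,1),"f",np.round(s["contact_force"],1),"gap",round(s["finger_gap"]*1000,1));print(np.round(s["tcp_rot"],3));return s
E
python3 - <<'E'
from h import *
for n in ["top","scene"]:
    im=cv2.imread(f"pics/{n}0.png");cm=viewer.camera_model(n)
    for k,m in masks(im).items():
        for c in blobs(m):
            z={"cork":.004,"white":.012}.get(k,.025)
            u=c[:,0].mean(0)
            print(n,k,u.round(),*rect(cm,c,z), "z25", rect(cm,c,.025)[0])
E
```

```text
top red [285. 311.] [419.5  12.6] [96.  60.3] 19.1 z25 [419.5  12.6]
top red [380. 193.] [ 691.  -217.4] [97.8 24.8] 84.6 z25 [ 691.  -217.4]
top red [542. 265.] [ 511.8 -585.9] [32.8 30.2] 88.8 z25 [ 511.8 -585.9]
top red [441. 296.] [ 447.5 -348.3] [27.8 25.3] 88.8 z25 [ 447.5 -348.3]
top green [145. 332.] [377.8 335.1] [95.6 61.3] 12.7 z25 [377.8 335.1]
top white [245.  47.] [1066.5   64.4] [531.4 235.9] 88.6 z25 [1059.6   63. ]
top white [544. 147.] [ 801.4 -617.6] [289.4 199.6] 81.4 z25 [ 797.4 -611.6]
top white [388. 279.] [ 490.4 -228.8] [168.4 168.3] -4.5 z25 [ 489.8 -226.9]
top white [602.  33.] [1083.6 -776.9] [201.6 181.3] 88.6 z25 [1076.6 -769.1]
top white [246. 164.] [772.4 103.3] [154.2 114.2] 84.2 z25 [768.7 101.5]
top white [540.  29.] [1093.2 -636.1] [180.  104.5] 30.7 z25 [1086.  -629.9]
top white [110. 273.] [516.8 425.2] [96.1 59.1] 7.7 z25 [515.8 419.9]
top white [ 23. 232.] [618.8 632.8] [89.4 49. ] -84.2 z25 [616.8 625.3]
top white [393.  77.] [ 990.4 -259.3] [129.   87.9] -88.2 z25 [ 984.3 -257.2]
top white [456.  81.] [ 975.8 -413.7] [180.2  56.6] 88.7 z25 [ 
[... 3218 characters left out ...]
 735.8 -363.6]
scene white [387. 161.] [-2.  85.6] [128.8  28.4] 6.7 z25 [19.2 87. ]
scene white [374.  98.] [-488.2  -31.4] [128.6  45.9] 17.0 z25 [-460.5  -28.4]
scene white [635. 475.] [1014.5  686.8] [42.9 13.5] -40.9 z25 [1022.1  680.2]
scene cork [379. 279.] [588.  125.8] [397.4 117.1] 82.6 z25 [609.4 127.2]
scene cork [544. 129.] [-427.5  613. ] [595.3 345. ] 70.0 z25 [-384.4  604. ]
scene cork [188. 264.] [ 649.4 -391.3] [94.  19.8] 14.8 z25 [ 669.5 -378.9]
scene cork [ 10. 236.] [ 661.  -955.1] [111.2  23.1] 1.9 z25 [ 680.9 -930.6]
scene cork [ 14. 358.] [1039.7 -652.2] [88.3 15. ] -1.3 z25 [1051.4 -634.1]
scene cork [500.  98.] [-632.7  493.5] [227.6  38.3] 70.3 z25 [-585.2  487.1]
```

```bash
cat >> h.py <<'E'
from scipy.spatial.transform import Rotation as Ro
def tool(yaw,tilt=0.):
    """tool x heading yaw deg, pointing down, then turned by tilt deg about tool y"""
    c,s=np.cos(np.radians(yaw)),np.sin(np.radians(yaw))
    R=np.array([[c,s,0],[s,-c,0],[0,0,-1.]]);return R@Ro.from_euler("y",tilt,degrees=True).as_matrix()
def go(p,R=None,grasp=False,n=None):
    """total travel (units, tool axes now) and dr (units) to a TCP (or grasp point) target in mm"""
    s=st();R0=s["tcp_rot"];R=R0 if R is None else R
    p=np.array(p)/1000.
    if grasp:p=p-R[:,2]*.155
    d=R0.T@(p-s["position"])/.04
    r=Ro.from_matrix(R0.T@R).as_rotvec(degrees=True)/6
    N=n or int(np.ceil(max(np.linalg.norm(d)*.04/.045,abs(r).max()/.95,1)))
    print("world d mm",np.round((p-s["position"])*1000,1),"travel",np.round(d,2),"dr",np.round(r,2),"N",N,"per row",np.round(d/N,3),np.round(r/N,3))
def yaw_near(a):
    R=robot.read_state()["tcp_rot"];y=np.degrees(np.arctan2(R[1,0],R[0,0]));return a+180*np.round((y-a)/180)
E
python3 - <<'E'
from h import *
im=cv2.imread("pics/top0.png");cm=viewer.camera_model("top")
print("button",at(cm,(441,296),.052))
for px in [(390,252),(387,305)]:print(at(cm,px,.022))
go([419.5,12.6,330],tool(yaw_near(19.1)))
E
```

```text
button [ 0.44598613 -0.34175388  0.052     ]
[ 0.55112278 -0.23511672  0.022     ]
[ 0.42826764 -0.2234405   0.022     ]
t 0.15 q [-1.461  0.343  1.525 -0.     1.275 -0.146] p [ 132.8 -507.8  404.2] f [-1.   0.4 -0.6] gap 85.3
[[ 0.967  0.253 -0.   ]
 [ 0.253 -0.967  0.001]
 [ 0.    -0.001 -1.   ]]
world d mm [286.7 520.4 -74.2] travel [ 10.22 -10.77   1.87] dr [-0.01 -0.   -0.74] N 14 per row [ 0.73  -0.769  0.133] [-0.001 -0.    -0.053]
```

```bash
python3 -m inch '[{"travel":[0.73,-0.77,0],"dr":[0,0,0],"hand":1},{"travel":[0.73,-0.77,0],"dr":[0,0,0],"hand":1},{"travel":[0.73,-0.77,0],"dr":[0,0,0],"hand":1},{"travel":[0.73,-0.77,0],"dr":[0,0,0],"hand":1},{"travel":[0.73,-0.77,0],"dr":[0,0,0],"hand":1},{"travel":[0.73,-0.77,0],"dr":[0,0,0],"hand":1},{"travel":[0.73,-0.77,0],"dr":[0,0,0],"hand":1},{"travel":[0.73,-0.77,0],"dr":[0,0,0],"hand":1}]'
python3 - <<'E'
from h import *
go([419.5,12.6,330],tool(yaw_near(19.1)))
E
```

```text
time_s: 0.95
position: [0.2992, -0.2036, 0.4019]
tcp_rot: [[0.97, 0.243, -0.001], [0.243, -0.97, 0.003], [0.0, -0.003, -1.0]]
contact_force: [1.2, 0.1, -0.2]
finger_gap: 0.0852
t 0.95 q [-0.811  0.04   1.919  0.002  1.186  0.513] p [ 299.2 -203.6  401.9] f [ 1.2  0.1 -0.2] gap 85.2
[[ 0.97   0.243 -0.001]
 [ 0.243 -0.97   0.003]
 [ 0.    -0.003 -1.   ]]
world d mm [120.3 216.2 -71.9] travel [ 4.23 -4.5   1.81] dr [-0.03 -0.   -0.84] N 6 per row [ 0.706 -0.751  0.302] [-0.005 -0.    -0.139]
```

```bash
python3 -m inch '[{"travel":[0.7,-0.75,0.3],"dr":[0,0,-0.14],"hand":1},{"travel":[0.7,-0.75,0.3],"dr":[0,0,-0.14],"hand":1},{"travel":[0.7,-0.75,0.3],"dr":[0,0,-0.14],"hand":1},{"travel":[0.7,-0.75,0.3],"dr":[0,0,-0.14],"hand":1},{"travel":[0.7,-0.75,0.3],"dr":[0,0,-0.14],"hand":1},{"travel":[0.7,-0.75,0.3],"dr":[0,0,-0.14],"hand":1},{"travel":[0,0,0],"dr":[0,0,0],"hand":1}]'
python3 - <<'E'
from h import *
cm=viewer.camera_model("wrist");im=viewer.get_image("wrist");cv2.imwrite("pics/w1.png",im)
for c in blobs(masks(im)["red"],500): print(rect(cm,c,.025))
go([419.5,12.6,250],tool(yaw_near(19.1)))
E
```

```text
time_s: 1.65
position: [0.4138, 0.03, 0.3285]
tcp_rot: [[0.942, 0.335, 0.004], [0.335, -0.942, 0.001], [0.004, 0.001, -1.0]]
contact_force: [-0.1, -0.8, 0.4]
finger_gap: 0.0854
(array([420.8,  11.7]), array([96.5, 58.9]), 19.0)
t 1.7 q [-0.117  0.228  1.922  0.     0.987  1.113] p [413.3  28.5 329. ] f [-0.8  0.5 -0.7] gap 84.9
[[ 0.942  0.335  0.004]
 [ 0.335 -0.942 -0.   ]
 [ 0.003  0.001 -1.   ]]
world d mm [  6.2 -15.9 -79. ] travel [0.01 0.42 1.98] dr [ 0.01 -0.03  0.08] N 2 per row [0.003 0.212 0.988] [ 0.007 -0.015  0.038]
```

View pics/w1.png

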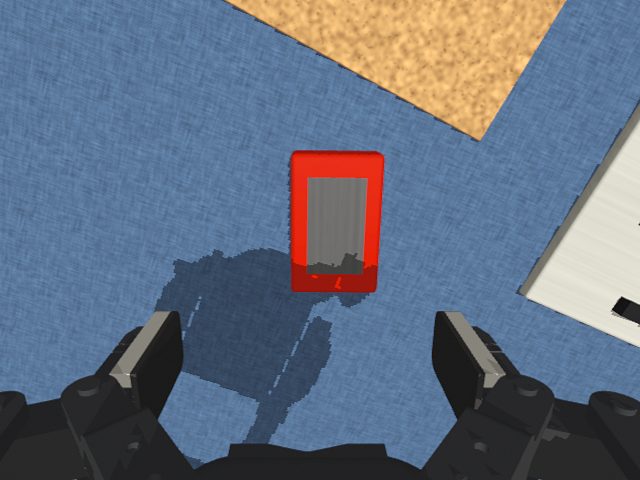

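```bash
python3 -m inch '[{"travel":[0,0.42,0.8],"dr":[0,0,0.08],"hand":1},{"travel":[0,0,0.9],"dr":[0,0,0],"hand":1},{"travel":[0,0,0.9],"dr":[0,0,0],"hand":1},{"travel":[0,0,0],"dr":[0,0,0],"hand":1}]'
python3 - <<'E'
from h import *
go([420,12,176],tool(yaw_near(19.1)))
E
```

```text
time_s: 2.1
position: [0.42, 0.0095, 0.2244]
tcp_rot: [[0.945, 0.326, 0.009], [0.326, -0.945, -0.002], [0.008, 0.005, -1.0]]
contact_force: [0.0, 0.1, -0.4]
finger_gap: 0.0851
t 2.1 q [-1.600e-01  4.160e-01  2.031e+00 -1.000e-03  6.850e-01  1.080e+00] p [420.    9.5 224.4] f [ 0.   0.1 -0.4] gap 85.1
[[ 0.945  0.326  0.009]
 [ 0.326 -0.945 -0.002]
 [ 0.008  0.005 -1.   ]]
world d mm [ -0.    2.5 -48.4] travel [ 0.01 -0.07  1.21] dr [ 0.05 -0.08 -0.01] N 2 per row [ 0.005 -0.033  0.604] [ 0.025 -0.038 -0.006]
```

```bash
python3 -m inch '[{"travel":[0,-0.06,0.6],"dr":[0.05,-0.08,0],"hand":1},{"travel":[0,0,0.55],"dr":[0,0,0],"hand":1},{"travel":[0,0,0],"dr":[0,0,0],"hand":1}]'
python3 - <<'E'
from h import *
go([420,12,176],tool(yaw_near(19.1)))
E
```

```text
time_s: 2.4
position: [0.4208, 0.0089, 0.1811]
tcp_rot: [[0.947, 0.322, 0.003], [0.322, -0.947, -0.001], [0.002, 0.002, -1.0]]
contact_force: [0.6, 0.8, 0.8]
finger_gap: 0.0854
t 2.4 q [-1.610e-01  5.080e-01  2.059e+00 -1.000e-03  5.710e-01  1.082e+00] p [420.8   8.9 181.1] f [0.6 0.8 0.8] gap 85.4
[[ 0.947  0.322  0.003]
 [ 0.322 -0.947 -0.001]
 [ 0.002  0.002 -1.   ]]
world d mm [-0.8  3.1 -5.1] travel [ 0.01 -0.08  0.13] dr [ 0.02 -0.02 -0.05] N 1 per row [ 0.007 -0.079  0.127] [ 0.019 -0.024 -0.049]
```

```bash
python3 -m inch '[{"travel":[0,-0.08,0.12],"dr":[0,0,-0.05],"hand":1},{"travel":[0,0,0],"dr":[0,0,0],"hand":0},{"travel":[0,0,0],"dr":[0,0,0],"hand":0},{"travel":[0,0,0],"dr":[0,0,0],"hand":0},{"travel":[0,0,0],"dr":[0,0,0],"hand":0},{"travel":[0,0,0],"dr":[0,0,0],"hand":0},{"travel":[0,0,0],"dr":[0,0,0],"hand":0}]' 40
python3 - <<'E'
from h import *
st()
E
```

```text
time_s: 3.1
position: [0.4212, 0.0111, 0.1822]
tcp_rot: [[0.945, 0.327, 0.011], [0.327, -0.945, -0.002], [0.01, 0.006, -1.0]]
contact_force: [0.2, -0.7, -2.6]
finger_gap: 0.0591
t 3.1 q [-1.560e-01  5.050e-01  2.060e+00 -1.000e-03  5.650e-01  1.083e+00] p [421.2  11.1 182.2] f [ 0.2 -0.7 -2.6] gap 59.1
[[ 0.945  0.327  0.011]
 [ 0.327 -0.945 -0.002]
 [ 0.01   0.006 -1.   ]]
```

```bash
python3 -m inch '[{"travel":[0,0,-0.8],"dr":[0,0,0],"hand":0},{"travel":[0,0,-0.9],"dr":[0,0,0],"hand":0},{"travel":[0,0,0],"dr":[0,0,0],"hand":0}]'
python3 - <<'E'
from h import *
go([490,-229,255],tool(yaw_near(-4.6)))
E
```

```text
time_s: 3.4
position: [0.4202, 0.0113, 0.2509]
tcp_rot: [[0.945, 0.327, 0.007], [0.327, -0.945, -0.002], [0.006, 0.004, -1.0]]
contact_force: [0.9, -0.3, -3.9]
finger_gap: 0.0588
t 3.4 q [-1.560e-01  3.660e-01  2.004e+00 -1.000e-03  7.640e-01  1.083e+00] p [420.2  11.3 250.9] f [ 0.9 -0.3 -3.9] gap 58.8
[[ 0.945  0.327  0.007]
 [ 0.327 -0.945 -0.002]
 [ 0.006  0.004 -1.   ]]
world d mm [  69.8 -240.3    4.1] travel [-0.31  6.25 -0.08] dr [ 0.02 -0.06  3.94] N 6 per row [-0.052  1.041 -0.014] [ 0.004 -0.01   0.657]
```

```bash
python3 -m inch '[{"travel":[-0.05,0.95,0],"dr":[0,0,0],"hand":0},{"travel":[-0.05,0.95,0],"dr":[0,0,0],"hand":0},{"travel":[-0.05,0.95,0],"dr":[0,0,0],"hand":0},{"travel":[-0.05,0.95,0],"dr":[0,0,0],"hand":0},{"travel":[-0.05,0.95,0],"dr":[0,0,0],"hand":0},{"travel":[-0.05,0.95,0],"dr":[0,0,0],"hand":0}]'
python3 -m inch '[{"travel":[0,0,0],"dr":[0,0,0.9],"hand":0},{"travel":[0,0,0],"dr":[0,0,0.9],"hand":0},{"travel":[0,0,0],"dr":[0,0,0.9],"hand":0},{"travel":[0,0,0],"dr":[0,0,0.9],"hand":0},{"travel":[0,0,0],"dr":[0,0,0],"hand":0}]'
python3 - <<'E'
from h import *
go([490,-229,215],tool(yaw_near(-4.6)))
E
```

```text
time_s: 4.0
position: [0.4833, -0.2108, 0.2473]
tcp_rot: [[0.942, 0.335, 0.001], [0.335, -0.942, 0.002], [0.002, -0.002, -1.0]]
contact_force: [0.8, 0.6, -2.4]
finger_gap: 0.0592
time_s: 4.5
position: [0.4828, -0.2167, 0.2404]
tcp_rot: [[0.998, -0.057, -0.004], [-0.057, -0.998, 0.004], [-0.004, -0.004, -1.0]]
contact_force: [-0.5, 0.4, -1.9]
finger_gap: 0.0588
t 4.5 q [-0.567  0.54   1.717  0.002  0.89   1.059] p [ 482.8 -216.7  240.4] f [-0.5  0.4 -1.9] gap 58.8
[[ 0.998 -0.057 -0.004]
 [-0.057 -0.998  0.004]
 [-0.004 -0.004 -1.   ]]
world d mm [  7.2 -12.3 -25.4] travel [0.2  0.3  0.63] dr [-0.04  0.04  0.22] N 1 per row [0.199 0.3   0.634] [-0.04   0.043  0.222]
```

```bash
python3 -m inch '[{"travel":[0.2,0.3,0.2],"dr":[-0.04,0.04,0.22],"hand":0},{"travel":[0,0,0.2],"dr":[0,0,0],"hand":0},{"travel":[0,0,0],"dr":[0,0,0],"hand":0}]'
python3 - <<'E'
from h import *
go([490,-229,197],tool(yaw_near(-4.6)))
E
```

```text
time_s: 4.8
position: [0.4903, -0.2298, 0.2211]
tcp_rot: [[0.997, -0.076, -0.002], [-0.076, -0.997, 0.001], [-0.002, -0.001, -1.0]]
contact_force: [0.4, 0.6, -3.4]
finger_gap: 0.0591
t 4.8 q [-0.58   0.586  1.699 -0.     0.86   1.067] p [ 490.3 -229.8  221.1] f [ 0.4  0.6 -3.4] gap 59.1
[[ 0.997 -0.076 -0.002]
 [-0.076 -0.997  0.001]
 [-0.002 -0.001 -1.   ]]
world d mm [ -0.3   0.8 -24.1] travel [-0.01 -0.02  0.6 ] dr [-0.01  0.02  0.04] N 1 per row [-0.007 -0.019  0.604] [-0.009  0.022  0.039]
```

```bash
python3 -m inch '[{"travel":[0,0,0.4],"dr":[0,0,0.05],"hand":0},{"travel":[0,0,0.2],"dr":[0,0,0],"hand":0},{"travel":[0,0,0],"dr":[0,0,0],"hand":0}]'
python3 - <<'E'
from h import *
cm=viewer.camera_model("scene");im=viewer.get_image("scene");cv2.imwrite("pics/s1.png",im[150:350,100:500])
go([490,-229,195],tool(yaw_near(-4.6)))
E
```

```text
time_s: 5.1
position: [0.4902, -0.2298, 0.1955]
tcp_rot: [[0.997, -0.079, -0.003], [-0.079, -0.997, 0.002], [-0.003, -0.001, -1.0]]
contact_force: [-0.2, 0.1, -2.9]
finger_gap: 0.0589
t 5.15 q [-0.58   0.625  1.715 -0.     0.805  1.07 ] p [ 490.3 -229.8  195.9] f [ 0.2 -0.8 -2. ] gap 58.9
[[ 0.997 -0.079 -0.003]
 [-0.079 -0.997  0.002]
 [-0.003 -0.001 -1.   ]]
world d mm [-0.3  0.8 -0.9] travel [-0.01 -0.02  0.02] dr [-0.01  0.03  0.01] N 1 per row [-0.009 -0.02   0.023] [-0.012  0.028  0.011]
```

View pics/s1.png

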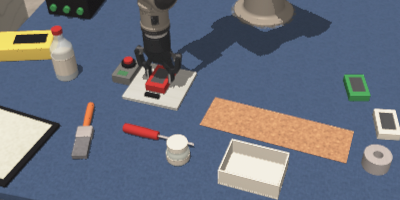

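```bash
python3 -m inch '[{"travel":[0,0,0.06],"dr":[0,0,0],"hand":0},{"travel":[0,0,0],"dr":[0,0,0],"hand":0.9},{"travel":[0,0,0],"dr":[0,0,0],"hand":0.95},{"travel":[0,0,0],"dr":[0,0,0],"hand":1},{"travel":[0,0,-0.5],"dr":[0,0,0],"hand":1},{"travel":[0,0,-0.9],"dr":[0,0,0],"hand":1},{"travel":[0,0,-0.5],"dr":[0,0,0],"hand":1}]'
python3 - <<'E'
from h import *
go([446,-342,255])
E
```

```text
time_s: 5.85
position: [0.4906, -0.2299, 0.2723]
tcp_rot: [[0.997, -0.078, -0.003], [-0.078, -0.997, 0.002], [-0.003, -0.001, -1.0]]
contact_force: [0.4, -0.3, -0.1]
finger_gap: 0.0853
t 5.85 q [-0.58   0.513  1.653 -0.     0.978  1.069] p [ 490.6 -229.9  272.3] f [ 0.4 -0.3 -0.1] gap 85.3
[[ 0.997 -0.078 -0.003]
 [-0.078 -0.997  0.002]
 [-0.003 -0.001 -1.   ]]
world d mm [ -44.6 -112.1  -17.3] travel [-0.89  2.88  0.43] dr [0. 0. 0.] N 3 per row [-0.297  0.961  0.144] [0. 0. 0.]
```

```bash
python3 -m inch '[{"travel":[-0.3,0.95,0],"dr":[0,0,0],"hand":0},{"travel":[-0.3,0.95,0],"dr":[0,0,0],"hand":0},{"travel":[-0.3,0.95,0],"dr":[0,0,0],"hand":0},{"travel":[0,0,0],"dr":[0,0,0],"hand":0},{"travel":[0,0,0],"dr":[0,0,0],"hand":0}]'
python3 - <<'E'
from h import *
cm=viewer.camera_model("top");im=viewer.get_image("top");cv2.imwrite("pics/t2.png",im)
cs=blobs(masks(im)["red"],30)
for c in cs: print(c[:,0].mean(0).round(),rect(cm,c,.037))
go([446,-342,255])
E
```

```text
time_s: 6.35
position: [0.4459, -0.3443, 0.2795]
tcp_rot: [[0.997, -0.075, 0.008], [-0.075, -0.997, -0.007], [0.008, 0.007, -1.0]]
contact_force: [0.4, 0.6, 0.7]
finger_gap: 0.0122
[388. 279.] (array([ 487.2, -226.7]), array([94.9, 59.3]), -4.5)
[380. 193.] (array([ 688.5, -215.8]), array([96.8, 24.3]), 84.6)
[542. 265.] (array([ 511. , -580.6]), array([32.4, 29.9]), 88.8)
t 6.4 q [-0.793  0.535  1.589  0.     1.007  0.852] p [ 446.1 -344.1  279.6] f [-0.2 -0.5 -0.3] gap 4.9
[[ 0.997 -0.074  0.008]
 [-0.074 -0.997 -0.008]
 [ 0.008  0.007 -1.   ]]
world d mm [ -0.1   2.1 -24.6] travel [-0.01 -0.06  0.61] dr [0. 0. 0.] N 1 per row [-0.011 -0.058  0.614] [0. 0. 0.]
```

View pics/t2.png

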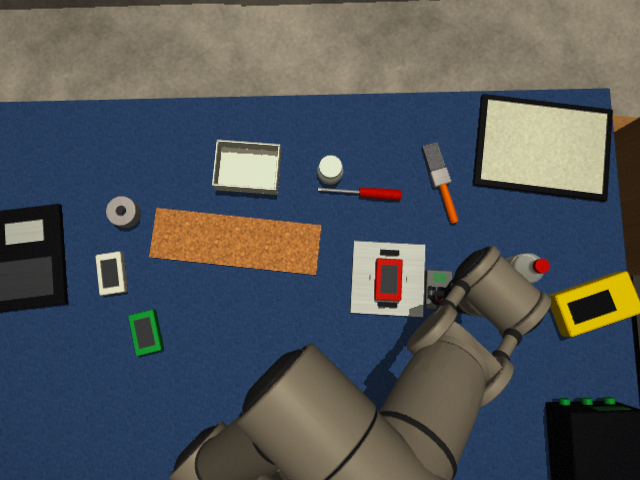

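```bash

python3 - <<'E'
from h import *
cm=viewer.camera_model("wrist");im=viewer.get_image("wrist");cv2.imwrite("pics/w2.png",im)
E
```

```text
(no output)
```

View pics/w2.png

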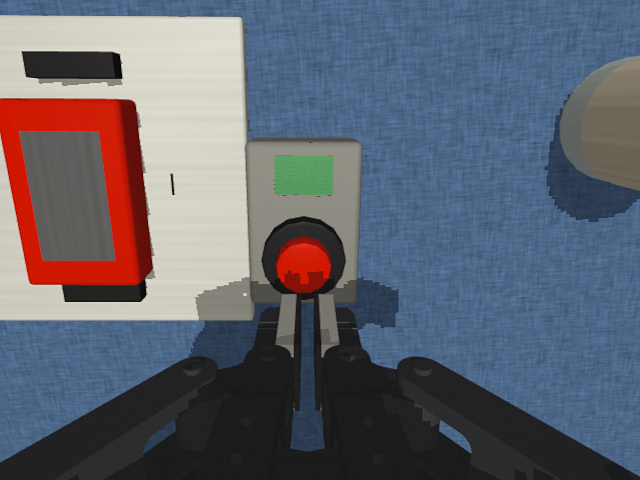

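```bash

python3 - <<'E'
from h import *
cm=viewer.camera_model("wrist");im=cv2.imread("pics/w2.png")
m=masks(im)
c=[c for c in blobs(m["red"]) ][0]
print(cv2.boundingRect(c))
a=np.radians(-4.5);ux=np.array([np.cos(a),np.sin(a)]);uy=np.array([-ux[1],ux[0]])
c0=np.array([.4904,-.2288])
def L(px,z):
    p=at(cm,px,z)[:2];return np.round([(p-c0)@ux*1000,(p-c0)@uy*1000],1),np.round(p*1000,1)
print("mark",L((172,184),.012))
print("drive corners",L((135,100),.037),L((147,282),.037),L((29,284),.037))
print("stop",L((121,53),.022),L((145,300),.012),L((122,78),.012), L((23,53),.022))
print("plate corner",L((243,17),.012),L((254,319),.012))
cb=[c for c in blobs(m["red"]) if c[:,0,0].min()>200][0];print(cb[:,0].min(0),cb[:,0].max(0),"btn",L((304,265),.052))
E
```

```text
(0, 99, 153, 186)
mark (array([ -0.1, -44.4]), array([ 486.8, -273.1]))
drive corners (array([ 44.1, -38.1]), array([ 531.4, -270.3])) (array([-48.5, -34.4]), array([ 439.3, -259.3])) (array([-49.8,  28.5]), array([ 442.9, -196.5]))
stop (array([ 66.2, -28. ]), array([ 554.2, -261.9])) (array([-70.8, -22.2]), array([ 418.1, -245.3])) (array([ 55.3, -23.2]), array([ 543.7, -256.2])) (array([66. , 19.8]), array([ 557.7, -214.2]))
plate corner (array([ 84.4, -87.1]), array([ 567.7, -322.3])) (array([-83.4, -87.6]), array([ 400.4, -309.6]))
[276 236] [331 292] btn (array([ -33. , -118.1]), array([ 448.2, -343.9]))
```

```bash
python3 -m inch '[{"travel":[0,-0.03,0.5],"dr":[0.07,-0.08,0],"hand":0},{"travel":[0,0,0.6],"dr":[0,0,0],"hand":0},{"travel":[0,0,0],"dr":[0,0,0],"hand":0}]'
python3 - <<'E'
from h import *
go([447.5,-343,220])
E
```

```text
time_s: 6.75
position: [0.4483, -0.3394, 0.2355]
tcp_rot: [[0.998, -0.069, 0.001], [-0.069, -0.998, -0.0], [0.001, -0.0, -1.0]]
contact_force: [-0.8, 1.2, -0.5]
finger_gap: -0.0002
t 6.75 q [-7.840e-01  5.940e-01  1.628e+00  1.000e-03  9.190e-01  8.550e-01] p [ 448.3 -339.4  235.5] f [-0.8  1.2 -0.5] gap -0.2
[[ 0.998 -0.069  0.001]
 [-0.069 -0.998 -0.   ]
 [ 0.001 -0.    -1.   ]]
world d mm [ -0.8  -3.6 -15.5] travel [-0.01  0.09  0.39] dr [0. 0. 0.] N 1 per row [-0.015  0.092  0.386] [0. 0. 0.]
```

```bash
python3 -m inch '[{"travel":[0,0.09,0.2],"dr":[0,0,0],"hand":0},{"travel":[0,0,0.15],"dr":[0,0,0],"hand":0},{"travel":[0,0,0.08],"dr":[0,0,0],"hand":0},{"travel":[0,0,0.03],"dr":[0,0,0],"hand":0}]'

```

```text
time_s: 7.15
position: [0.4494, -0.3421, 0.2193]
tcp_rot: [[0.998, -0.066, 0.003], [-0.066, -0.998, -0.002], [0.003, 0.002, -1.0]]
contact_force: [-3.6, 1.8, 11.9]
finger_gap: -0.0001
```

```bash
python3 -m inch '[{"travel":[0,0,0.02],"dr":[0,0,0],"hand":0},{"travel":[0,0,0],"dr":[0,0,0],"hand":0}]'
python3 - <<'E'
from h import *
cv2.imwrite("pics/w3.png",viewer.get_image("wrist"))
E
```

```text
time_s: 7.35
position: [0.4493, -0.342, 0.2201]
tcp_rot: [[0.998, -0.066, 0.003], [-0.066, -0.998, -0.003], [0.003, 0.003, -1.0]]
contact_force: [-1.9, 1.5, 3.3]
finger_gap: 0.0
```

View pics/w3.png

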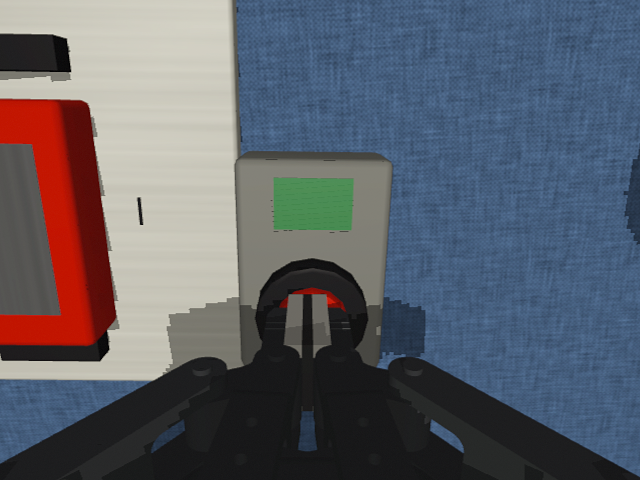

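```bash
python3 -m inch '[{"travel":[0,0,-0.5],"dr":[0,0,0],"hand":0},{"travel":[0,0,-0.9],"dr":[0,0,0],"hand":0.7},{"travel":[0,0,0],"dr":[0,0,0],"hand":1}]'
python3 - <<'E'
from h import *
s=st()
D=[([-1.461,.342,1.525,0,1.275],[132.8,-507.8,404.1]),([-.811,.04,1.919,0,1.186],[299.2,-203.6,401.9]),([-.117,.228,1.922,0,.987],[413.3,28.5,329]),([-.156,.505,2.06,0,.565],[421.2,11.1,182.2]),([-.567,.54,1.717,0,.89],[482.8,-216.7,240.4]),([-.793,.535,1.589,0,1.007],[446.1,-344.1,279.6]),(s["q"],s["position"]*1000)]
A=[];b=[]
for q,p in D:
    r=p[0]*np.cos(q[0])+p[1]*np.sin(q[0]);l=-p[0]*np.sin(q[0])+p[1]*np.cos(q[0])
    print(round(l,1))
    t=q[1]+q[2];
    A+=[[1,0,np.sin(q[1]),np.sin(t),np.cos(t),np.cos(q[1])][:5],[0,1,np.cos(q[1]),np.cos(t),-np.sin(t)]];b+=[r,p[2]]
x,res,_,sv=np.linalg.lstsq(np.array(A),np.array(b),rcond=None);print(x,res,sv)
E
```

```text
time_s: 7.7
position: [0.4496, -0.3421, 0.2776]
tcp_rot: [[0.998, -0.066, 0.004], [-0.066, -0.998, -0.003], [0.004, 0.003, -1.0]]
contact_force: [0.2, -0.1, 0.3]
finger_gap: 0.0281
t 7.7 q [-7.860e-01  5.410e-01  1.584e+00  1.000e-03  1.012e+00  8.500e-01] p [ 449.6 -342.1  277.6] f [ 0.2 -0.1  0.3] gap 28.1
[[ 0.998 -0.066  0.004]
 [-0.066 -0.998 -0.003]
 [ 0.004  0.003 -1.   ]]
76.4
76.7
76.6
76.4
76.5
76.4
76.5
[  0.57315171  80.63049655 507.05031352 378.46113927  45.58293081] [3.97236564] [4.55392608 3.72166345 0.38986095 0.38629152 0.33130905]
```

```bash
R='{"travel":[0,0,0],"dr":[0,0,-1],"hand":1}'; python3 -m inch '[{"travel":[0,0,0],"dr":[0,0,-1],"hand":1},{"travel":[0,0,0],"dr":[0,0,-1],"hand":1},{"travel":[0,0,0],"dr":[0,0,-1],"hand":1},{"travel":[0,0,0],"dr":[0,0,-1],"hand":1},{"travel":[0,0,0],"dr":[0,0,-1],"hand":1},{"travel":[0,0,0],"dr":[0,0,-1],"hand":1},{"travel":[0,0,0],"dr":[0,0,-1],"hand":1},{"travel":[0,0,0],"dr":[0,0,-1],"hand":1}]' >/dev/null
python3 -m inch '[{"travel":[0,0,0],"dr":[0,0,-1],"hand":1},{"travel":[0,0,0],"dr":[0,0,-1],"hand":1},{"travel":[0,0,0],"dr":[0,0,-1],"hand":1},{"travel":[0,0,0],"dr":[0,0,-1],"hand":1},{"travel":[0,0,0],"dr":[0,0,-1],"hand":1},{"travel":[0,0,0],"dr":[0,0,-1],"hand":1},{"travel":[0,0,0],"dr":[0,0,-1],"hand":1},{"travel":[0,0,0],"dr":[0,0,-1],"hand":1}]' >/dev/null
python3 -m inch '[{"travel":[0,0,0],"dr":[0,0,-1],"hand":1},{"travel":[0,0,0],"dr":[0,0,-1],"hand":1},{"travel":[0,0,0],"dr":[0,0,-1],"hand":1},{"travel":[0,0,0],"dr":[0,0,-1],"hand":1},{"travel":[0,0,0],"dr":[0,0,-1],"hand":1},{"travel":[0,0,0],"dr":[0,0,-1],"hand":1},{"travel":[0,0,0],"dr":[0,0,-1],"hand":1},{"travel":[0,0,0],"dr":[0,0,0],"hand":1}]'
python3 - <<'E'
from h import *
go([480,-228,290],tool(175.4))
E
```

```text
time_s: 10.1
position: [0.4513, -0.3415, 0.2671]
tcp_rot: [[-0.765, 0.644, 0.009], [0.644, 0.765, -0.002], [-0.008, 0.005, -1.0]]
contact_force: [0.3, -0.8, -0.4]
finger_gap: 0.0855
t 10.1 q [-0.785  0.555  1.593  0.007  0.986 -1.659] p [ 451.3 -341.5  267.1] f [ 0.3 -0.8 -0.4] gap 85.5
[[-0.765  0.644  0.009]
 [ 0.644  0.765 -0.002]
 [-0.008  0.005 -1.   ]]
world d mm [ 28.7 113.5  22.9] travel [ 1.27  2.64 -0.57] dr [ 0.02  0.09 -5.92] N 7 per row [ 0.182  0.376 -0.081] [ 0.003  0.013 -0.846]
```

```bash
python3 -m inch '[{"travel":[0.42,0.88,-0.19],"dr":[0,0,-1],"hand":1},{"travel":[0.33,0.92,-0.19],"dr":[0,0,-1],"hand":1},{"travel":[0.2,0.9,-0.19],"dr":[0,0,-1],"hand":1},{"travel":[0,0,0],"dr":[0,0,-1],"hand":1},{"travel":[0,0,0],"dr":[0,0,-1],"hand":1},{"travel":[0,0,0],"dr":[0,0,-1],"hand":1},{"travel":[0,0,0],"dr":[0,0,0],"hand":1}]'
python3 - <<'E'
from h import *
print(tool(175.4,-20))
go([475,-228,290],tool(175.4,-20))
E
```

```text
time_s: 10.8
position: [0.482, -0.226, 0.2887]
tcp_rot: [[-0.997, 0.07, 0.011], [0.07, 0.998, -0.001], [-0.011, -0.001, -1.0]]
contact_force: [-0.3, -1.1, -0.5]
finger_gap: 0.0854
[[-0.93666576  0.08019892  0.34091845]
 [ 0.07536234  0.99677888 -0.02742965]
 [-0.34202014  0.         -0.93969262]]
t 10.8 q [-0.584  0.474  1.668  0.006  0.99  -2.088] p [ 482.  -226.   288.7] f [-0.3 -1.1 -0.5] gap 85.4
[[-0.997  0.07   0.011]
 [ 0.07   0.998 -0.001]
 [-0.011 -0.001 -1.   ]]
world d mm [-7.  -2.   1.3] travel [ 0.17 -0.06 -0.03] dr [ 0.01 -3.23  0.1 ] N 4 per row [ 0.043 -0.015 -0.008] [ 0.003 -0.807  0.024]
```

```bash
python3 -m inch '[{"travel":[0.04,0,0],"dr":[0,-0.8,0.03],"hand":1},{"travel":[0.04,0,0],"dr":[0,-0.8,0.03],"hand":1},{"travel":[0.04,0,0],"dr":[0,-0.8,0.03],"hand":1},{"travel":[0.04,0,0],"dr":[0,-0.8,0.03],"hand":1},{"travel":[0,0,0],"dr":[0,0,0],"hand":1}]'
python3 - <<'E'
from h import *
go([475.2,-226,80],tool(175.4,-20),grasp=True)
E
```

```text
time_s: 11.3
position: [0.4756, -0.2259, 0.2868]
tcp_rot: [[-0.931, 0.109, 0.348], [0.105, 0.994, -0.032], [-0.35, 0.007, -0.937]]
contact_force: [0.5, 0.3, 0.3]
finger_gap: 0.0851
t 11.3 q [-0.638  0.412  1.816  0.315  0.629 -2.327] p [ 475.6 -225.9  286.8] f [0.5 0.3 0.3] gap 85.1
[[-0.931  0.109  0.348]
 [ 0.105  0.994 -0.032]
 [-0.35   0.007 -0.937]]
world d mm [-53.2   4.1 -61.1] travel [ 1.78 -0.05  0.96] dr [-0.03  0.08 -0.28] N 2 per row [ 0.892 -0.027  0.482] [-0.017  0.04  -0.142]
```

```bash
python3 -m inch '[{"travel":[0.85,0,0.4],"dr":[0,0,-0.14],"hand":1},{"travel":[0.85,0,0.4],"dr":[0,0,-0.14],"hand":1},{"travel":[0,0,0],"dr":[0,0,0],"hand":1}]'
python3 - <<'E'
from h import *
go([475.2,-226,36],tool(175.4,-20),grasp=True)
E
```

```text
time_s: 11.6
position: [0.4228, -0.2205, 0.2324]
tcp_rot: [[-0.934, 0.089, 0.347], [0.083, 0.996, -0.032], [-0.348, -0.001, -0.937]]
contact_force: [1.1, -0.0, 1.1]
finger_gap: 0.0856
t 11.6 q [-0.701  0.435  1.997  0.468  0.458 -2.579] p [ 422.8 -220.5  232.4] f [ 1.1 -0.   1.1] gap 85.6
[[-0.934  0.089  0.347]
 [ 0.083  0.996 -0.032]
 [-0.348 -0.001 -0.937]]
world d mm [ -0.4  -1.3 -50.7] travel [ 0.45 -0.03  1.19] dr [-0.04  0.06 -0.08] N 2 per row [ 0.224 -0.016  0.593] [-0.018  0.031 -0.04 ]
```

```bash

python3 - <<'E'
from h import *
go([475.2,-226,36],tool(175.4,-12),grasp=True)
E
```

```text
t 11.6 q [-0.701  0.435  1.997  0.468  0.458 -2.579] p [ 422.8 -220.5  232.4] f [ 1.1 -0.   1.1] gap 85.6
[[-0.934  0.089  0.347]
 [ 0.083  0.996 -0.032]
 [-0.348 -0.001 -0.937]]
world d mm [ 20.3  -3.  -44.7] travel [-0.09 -0.03  1.23] dr [-0.03  1.39 -0.08] N 2 per row [-0.045 -0.014  0.613] [-0.015  0.697 -0.041]
```

```bash
python3 -m inch '[{"travel":[-0.05,0,0.5],"dr":[0,0.7,-0.04],"hand":1},{"travel":[-0.05,0,0.5],"dr":[0,0.7,-0.04],"hand":1},{"travel":[0,0,0],"dr":[0,0,0],"hand":1}]'
python3 - <<'E'
from h import *
go([475.2,-226,36],tool(175.4,-12),grasp=True)
E
```

```text
time_s: 11.9
position: [0.4408, -0.2237, 0.1959]
tcp_rot: [[-0.976, 0.092, 0.2], [0.089, 0.996, -0.021], [-0.201, -0.003, -0.98]]
contact_force: [0.4, 0.2, -0.1]
finger_gap: 0.0853
t 11.9 q [-0.655  0.538  1.924  0.214  0.516 -2.312] p [ 440.8 -223.7  195.9] f [ 0.4  0.2 -0.1] gap 85.3
[[-0.976  0.092  0.2  ]
 [ 0.089  0.996 -0.021]
 [-0.201 -0.003 -0.98 ]]
world d mm [ 2.2  0.2 -8.3] travel [-0.01  0.01  0.21] dr [-0.05 -0.07 -0.1 ] N 1 per row [-0.013  0.012  0.214] [-0.051 -0.068 -0.101]
```

```bash
python3 -m inch '[{"travel":[0,0,0.2],"dr":[-0.05,0,-0.1],"hand":1},{"travel":[0,0,0],"dr":[0,0,0],"hand":0},{"travel":[0,0,0],"dr":[0,0,0],"hand":0},{"travel":[0,0,0],"dr":[0,0,0],"hand":0},{"travel":[0,0,0],"dr":[0,0,0],"hand":0},{"travel":[0,0,0],"dr":[0,0,0],"hand":0},{"travel":[0,0,0],"dr":[0,0,0],"hand":0}]' 60
python3 - <<'E'
from h import *
s=st();print((s["position"]+.155*s["tcp_rot"][:,2])*1000)
E
```

```text
time_s: 12.6
position: [0.4431, -0.2243, 0.1907]
tcp_rot: [[-0.975, 0.083, 0.206], [0.081, 0.997, -0.018], [-0.207, -0.0, -0.978]]
contact_force: [0.1, 0.2, -1.7]
finger_gap: 0.0587
t 12.6 q [-0.655  0.55   1.923  0.234  0.504 -2.338] p [ 443.1 -224.3  190.7] f [ 0.1  0.2 -1.7] gap 58.7
[[-0.975  0.083  0.206]
 [ 0.081  0.997 -0.018]
 [-0.207 -0.    -0.978]]
[ 475.07285654 -227.03967741   39.02304913]
```

```bash
cat >> h.py <<'E'
def place_target(drive_axis_w, c_w, s_pos, s_R, up_yaw, target_c):
    """rigid grasp from pick; returns TCP target (mm) and R: tool turned so that drive axis is vertical, jaw level, heading"""
E
python3 - <<'E'
from h import *
s=st()
np.save("grasp.npy",np.r_[s["tcp_rot"].ravel(),s["position"]])
print("world up 100:",s["tcp_rot"].T@[0,0,.1]/.04)
E
```

```text
t 12.6 q [-0.655  0.55   1.923  0.234  0.504 -2.338] p [ 443.1 -224.3  190.7] f [ 0.1  0.2 -1.7] gap 58.7
[[-0.975  0.083  0.206]
 [ 0.081  0.997 -0.018]
 [-0.207 -0.    -0.978]]
world up 100: [-5.17989378e-01 -7.44416314e-04 -2.44574865e+00]
```

```bash
python3 -m inch '[{"travel":[-0.1,0,-0.5],"dr":[0,0,0],"hand":0},{"travel":[-0.2,0,-0.95],"dr":[0,0,0],"hand":0},{"travel":[-0.2,0,-0.95],"dr":[0,0,0],"hand":0},{"travel":[-0.2,0,-0.95],"dr":[0,0,0],"hand":0},{"travel":[0,0,0],"dr":[0,0,0],"hand":0}]'
cat >> h.py <<'E'
def G(cz,c):
    """drive centre in tool frame and drive axis, from saved grasp; c = drive centre in world mm at grasp, axis angle"""
    g=np.load("grasp.npy");R=g[:9].reshape(3,3);return R,g[9:]
def stand(c,axis_deg,yaw,target,dz=0):
    g=np.load("grasp.npy");R=g[:9].reshape(3,3);p=g[9:]
    a=R.T@np.array([np.cos(np.radians(axis_deg)),np.sin(np.radians(axis_deg)),0])
    tilt_at=np.degrees(np.arctan2(a[2],a[0])) if a[0]>0 else np.degrees(np.arctan2(-a[2],-a[0]))
    # drive axis in tool xz-plane at angle tilt_at from tool x towards z; final: that axis vertical
    Rf=tool(yaw,90+(-tilt_at)*-1)
    best=None
    for t in np.arange(40,120,.1):
        v=tool(yaw,t)@np.array([np.cos(np.radians(tilt_at)),0,np.sin(np.radians(tilt_at))])
        if best is None or abs(v[2])>best[0]: best=(abs(v[2]),t)
    t=best[1];Rf=tool(yaw,t)
    ct=R.T@(np.array(c)/1000-p)
    print("tilt",t,"centre in tool mm",np.round(ct*1000,1))
    tgt=np.array(target,float)+[0,0,dz]
    return tgt-Rf@ct*1000,Rf
E
python3 - <<'E'
from h import *
P,R=stand([487.2,-227.5,24.5],-4.6,172.7,[548.9,-15.7,52],dz=80)
print(P);go(P,R)
E
```

```text
time_s: 13.1
position: [0.4421, -0.224, 0.3307]
tcp_rot: [[-0.976, 0.084, 0.202], [0.083, 0.996, -0.014], [-0.202, 0.003, -0.979]]
contact_force: [-0.3, -1.2, -1.9]
finger_gap: 0.0582
tilt 78.00000000000054 centre in tool mm [ -8.9   0.6 171.7]
[713.60999092 -37.35797219 176.36037731]
t 13.1 q [-0.656  0.325  1.785  0.147  0.867 -2.228] p [ 442.1 -224.   330.7] f [-0.3 -1.2 -1.9] gap 58.2
[[-0.976  0.084  0.202]
 [ 0.083  0.996 -0.014]
 [-0.202  0.003 -0.979]]
world d mm [ 271.5  186.7 -154.3] travel [-5.46  5.21  5.08] dr [-0.22 14.94  0.4 ] N 16 per row [-0.341  0.326  0.317] [-0.014  0.934  0.025]
```

```bash
python3 -m inch '[{"travel":[-0.55,0.83,0.11],"dr":[0,0,0],"hand":0},{"travel":[-0.55,0.83,0.11],"dr":[0,0.2,0],"hand":0},{"travel":[-0.55,0.83,0.11],"dr":[0,0.5,0],"hand":0},{"travel":[-0.55,0.83,0.11],"dr":[0,0.8,0],"hand":0},{"travel":[-0.55,0.83,0.11],"dr":[0,0.9,0],"hand":0},{"travel":[-0.5,0.7,0.11],"dr":[0,0.9,0],"hand":0},{"travel":[0,0,0],"dr":[0,0.9,0],"hand":0},{"travel":[0,0,0],"dr":[0,0.9,0],"hand":0}]'
python3 - <<'E'
from h import *
P,R=stand([487.2,-227.5,24.5],-4.6,172.7,[548.9,-15.7,52],dz=80)
go(P,R)
E
```

```text
time_s: 13.9
position: [0.593, -0.0343, 0.3137]
tcp_rot: [[-0.935, 0.088, -0.345], [0.082, 0.996, 0.032], [0.346, 0.002, -0.938]]
contact_force: [-0.8, -0.2, -2.4]
finger_gap: 0.0586
tilt 78.00000000000054 centre in tool mm [ -8.9   0.6 171.7]
t 13.9 q [-0.18   0.64   1.309 -0.03   1.544 -1.657] p [593.  -34.3 313.7] f [-0.8 -0.2 -2.4] gap 58.6
[[-0.935  0.088 -0.345]
 [ 0.082  0.996  0.032]
 [ 0.346  0.002 -0.938]]
world d mm [ 120.6   -3.  -137.3] travel [-4.01  0.18  2.18] dr [-0.28  9.62  0.27] N 11 per row [-0.365  0.017  0.198] [-0.026  0.875  0.025]
```

```bash
python3 -m inch '[{"travel":[-0.28,0,-0.1],"dr":[0,0.95,0],"hand":0},{"travel":[-0.26,0,-0.13],"dr":[0,0.95,0],"hand":0},{"travel":[-0.25,0,-0.17],"dr":[-0.05,0.95,0],"hand":0},{"travel":[-0.22,0,-0.2],"dr":[-0.05,0.95,0],"hand":0},{"travel":[-0.2,0,-0.22],"dr":[-0.05,0.95,0],"hand":0},{"travel":[-0.17,0,-0.25],"dr":[-0.05,0.95,0],"hand":0},{"travel":[-0.15,0,-0.25],"dr":[0,0.95,0],"hand":0},{"travel":[0,0,0],"dr":[0,0.95,0],"hand":0}]'
python3 - <<'E'
from h import *
P,R=stand([487.2,-227.5,24.5],-4.6,172.7,[548.9,-15.7,52],dz=80)
go(P,R)
E
```

```text
time_s: 14.7
position: [0.6791, -0.0405, 0.304]
tcp_rot: [[-0.373, 0.1, -0.922], [0.016, 0.995, 0.101], [0.928, 0.023, -0.373]]
contact_force: [-0.4, 0.8, -2.9]
finger_gap: 0.0584
tilt 78.00000000000054 centre in tool mm [ -8.9   0.6 171.7]
t 14.7 q [-0.162  1.06   0.692 -0.091  2.576 -1.692] p [679.1 -40.5 304. ] f [-0.4  0.8 -2.9] gap 58.4
[[-0.373  0.1   -0.922]
 [ 0.016  0.995  0.101]
 [ 0.928  0.023 -0.373]]
world d mm [  34.5    3.1 -127.6] travel [-3.28  0.09  0.4 ] dr [-0.19  1.65  0.29] N 3 per row [-1.093  0.03   0.134] [-0.062  0.549  0.096]
```

```bash

python3 - <<'E'
from h import *
P,R=stand([487.2,-227.5,24.5],-4.6,172.7,[529,-13.1,52],dz=25)
print(P);go(P,R)
s=robot.read_state();print(s["tcp_rot"].T@(P/1000-s["position"]-[0,0,.03])/.04)
E
```

```text
tilt 78.00000000000054 centre in tool mm [ -8.9   0.6 171.7]
[693.70999092 -34.75797219 121.36037731]
t 14.7 q [-0.162  1.06   0.692 -0.091  2.576 -1.692] p [679.1 -40.5 304. ] f [-0.4  0.8 -2.9] gap 58.4
[[-0.373  0.1   -0.922]
 [ 0.016  0.995  0.101]
 [ 0.928  0.023 -0.373]]
world d mm [  14.6    5.7 -182.6] travel [-4.37  0.07  1.38] dr [-0.19  1.65  0.29] N 5 per row [-0.874  0.015  0.276] [-0.037  0.33   0.058]
[-5.06430438  0.05539082  1.66065383]
```

```bash
python3 -m inch '[{"travel":[-0.85,0,0.26],"dr":[-0.04,0,0.06],"hand":0},{"travel":[-0.85,0,0.26],"dr":[-0.04,0,0.06],"hand":0},{"travel":[-0.85,0,0.26],"dr":[-0.04,0,0.06],"hand":0},{"travel":[-0.7,0,0.26],"dr":[-0.04,0.2,0.06],"hand":0},{"travel":[-0.5,0,0.2],"dr":[-0.04,0.4,0.06],"hand":0},{"travel":[0,0,0],"dr":[0,0.4,0],"hand":0},{"travel":[0,0,0],"dr":[0,0,0],"hand":0}]'
python3 - <<'E'
from h import *
P,R=stand([487.2,-227.5,24.5],-4.6,172.7,[529,-13.1,52],dz=12)
go(P,R)
cv2.imwrite("pics/s2.png",viewer.get_image("scene")[120:360,150:500])
cv2.imwrite("pics/t3.png",viewer.get_image("top")[120:360,100:460])
E
```

```text
time_s: 15.4
position: [0.6874, -0.0387, 0.1252]
tcp_rot: [[-0.263, 0.132, -0.956], [0.03, 0.991, 0.128], [0.964, 0.005, -0.265]]
contact_force: [0.5, -0.1, -2.1]
finger_gap: 0.0583
tilt 78.00000000000054 centre in tool mm [ -8.9   0.6 171.7]
t 15.4 q [-0.162  1.309  0.666 -0.044  2.469 -1.618] p [687.4 -38.7 125.2] f [ 0.5 -0.1 -2.1] gap 58.3
[[-0.263  0.132 -0.956]
 [ 0.03   0.991  0.128]
 [ 0.964  0.005 -0.265]]
world d mm [  6.3   3.9 -16.8] travel [-0.44  0.12 -0.03] dr [0.05 0.56 0.04] N 1 per row [-0.444  0.115 -0.026] [0.055 0.562 0.038]
```

View pics/s2.png

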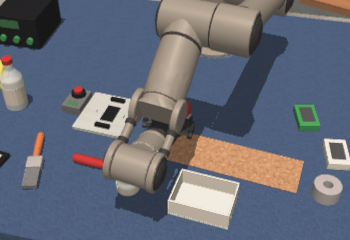

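View pics/t3.png

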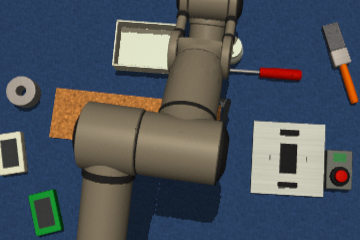

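```bash

python3 - <<'E'
from h import *
P,R=stand([487.2,-227.5,24.5],-4.6,175,[532.8,16.7,52],dz=12)
go(P,R)
E
```

```text
tilt 78.00000000000054 centre in tool mm [ -8.9   0.6 171.7]
t 15.5 q [-0.162  1.307  0.666 -0.044  2.468 -1.618] p [687.6 -38.6 126.2] f [ 0.3  0.4 -2.4] gap 58.3
[[-0.266  0.132 -0.955]
 [ 0.03   0.991  0.128]
 [ 0.964  0.005 -0.267]]
world d mm [ 10.7  40.3 -17.9] travel [-0.47  1.03 -0.01] dr [ 0.43  0.59 -0.06] N 2 per row [-0.235  0.516 -0.003] [ 0.213  0.293 -0.028]
```

```bash
python3 -m inch '[{"travel":[0,0.5,0],"dr":[0.2,0.3,0],"hand":0},{"travel":[0,0.5,0],"dr":[0.2,0.3,0],"hand":0},{"travel":[-0.25,0,0],"dr":[0,0,0],"hand":0},{"travel":[0,0,0],"dr":[0,0,0],"hand":0}]'
python3 - <<'E'
from h import *
P,R=stand([487.2,-227.5,24.5],-4.6,175,[532.8,16.7,52],dz=2)
go(P,R)
cv2.imwrite("pics/s3.png",cv2.resize(viewer.get_image("scene")[180:340,200:450],None,fx=3,fy=3))
E
```

```text
time_s: 15.9
position: [0.6955, 0.0006, 0.1186]
tcp_rot: [[-0.215, 0.092, -0.972], [0.025, 0.996, 0.088], [0.976, -0.005, -0.216]]
contact_force: [0.1, -0.5, -2.8]
finger_gap: 0.0584
tilt 78.00000000000054 centre in tool mm [ -8.9   0.6 171.7]
t 15.9 q [-0.106  1.349  0.606 -0.027  2.539 -1.591] p [6.955e+02 6.000e-01 1.186e+02] f [ 0.1 -0.5 -2.8] gap 58.4
[[-0.215  0.092 -0.972]
 [ 0.025  0.996  0.088]
 [ 0.976 -0.005 -0.216]]
world d mm [  2.8   1.1 -20.3] travel [-0.51  0.04  0.04] dr [ 0.03  0.08 -0.05] N 1 per row [-0.509  0.036  0.044] [ 0.031  0.083 -0.055]
```

View pics/s3.png

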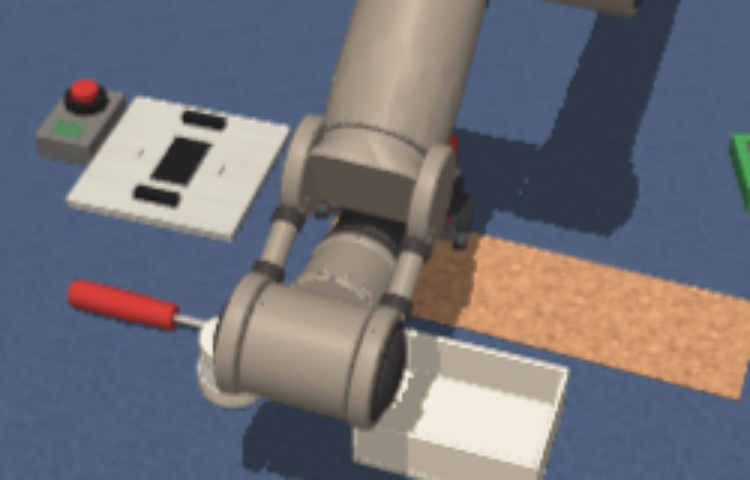

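```bash
python3 -m inch '[{"travel":[-0.25,0.03,0.03],"dr":[0.03,0.08,-0.05],"hand":0},{"travel":[-0.15,0,0],"dr":[0,0,0],"hand":0},{"travel":[0,0,0],"dr":[0,0,0],"hand":0}]'
python3 - <<'E'
from h import *
P,R=stand([487.2,-227.5,24.5],-4.6,175,[532.8,16.7,52],dz=0)
go(P,R)
E
```

```text
time_s: 16.25
position: [0.6983, -0.0005, 0.1036]
tcp_rot: [[-0.211, 0.09, -0.973], [0.019, 0.996, 0.088], [0.977, 0.0, -0.212]]
contact_force: [0.2, 0.3, -1.8]
finger_gap: 0.0582
tilt 78.00000000000054 centre in tool mm [ -8.9   0.6 171.7]
t 16.25 q [-0.107  1.38   0.576 -0.03   2.543 -1.599] p [ 6.983e+02 -5.000e-01  1.036e+02] f [ 0.2  0.3 -1.8] gap 58.2
[[-0.211  0.09  -0.973]
 [ 0.019  0.996  0.088]
 [ 0.977  0.    -0.212]]
world d mm [-0.1  2.2 -7.3] travel [-0.18  0.05  0.05] dr [ 0.02  0.04 -0.01] N 1 per row [-0.176  0.055  0.045] [ 0.025  0.036 -0.005]
```

```bash
python3 -m inch '[{"travel":[-0.1,0,0.03],"dr":[0,0.04,0],"hand":0},{"travel":[-0.06,0,0],"dr":[0,0,0],"hand":0},{"travel":[0,0,0],"dr":[0,0,0],"hand":0}]'
python3 -m inch '[{"travel":[-0.06,0,0],"dr":[0,0,0],"hand":0}]'

```

```text
time_s: 16.55
position: [0.6985, -0.0016, 0.0961]
tcp_rot: [[-0.206, 0.091, -0.974], [0.019, 0.996, 0.089], [0.978, -0.0, -0.207]]
contact_force: [-0.2, 0.3, -2.5]
finger_gap: 0.0584
time_s: 16.65
position: [0.699, -0.0018, 0.095]
tcp_rot: [[-0.204, 0.091, -0.975], [0.019, 0.996, 0.09], [0.979, 0.0, -0.204]]
contact_force: [-0.7, -0.5, 11.2]
finger_gap: 0.0583
```

```bash
python3 -m inch '[{"travel":[0,0,0],"dr":[0,0,0],"hand":0.85},{"travel":[0,0,0],"dr":[0,0,0],"hand":0.9},{"travel":[0,0,0],"dr":[0,0,0],"hand":1},{"travel":[0,0,0],"dr":[0,0,0],"hand":1}]'
python3 - <<'E'
from h import *
go([699,-2,180])
cv2.imwrite("pics/t4.png",viewer.get_image("wrist"))
E
```

```text
time_s: 17.05
position: [0.6993, -0.0017, 0.0965]
tcp_rot: [[-0.204, 0.091, -0.975], [0.019, 0.996, 0.089], [0.979, 0.0, -0.205]]
contact_force: [-1.0, -0.1, -0.1]
finger_gap: 0.0854
t 17.05 q [-0.109  1.395  0.562 -0.03   2.549 -1.599] p [699.3  -1.7  96.5] f [-1.  -0.1 -0.1] gap 85.4
[[-0.204  0.091 -0.975]
 [ 0.019  0.996  0.089]
 [ 0.979  0.    -0.205]]
world d mm [-0.3 -0.3 83.5] travel [ 2.05 -0.01 -0.42] dr [0. 0. 0.] N 2 per row [ 1.023 -0.003 -0.21 ] [0. 0. 0.]
```

View pics/t4.png

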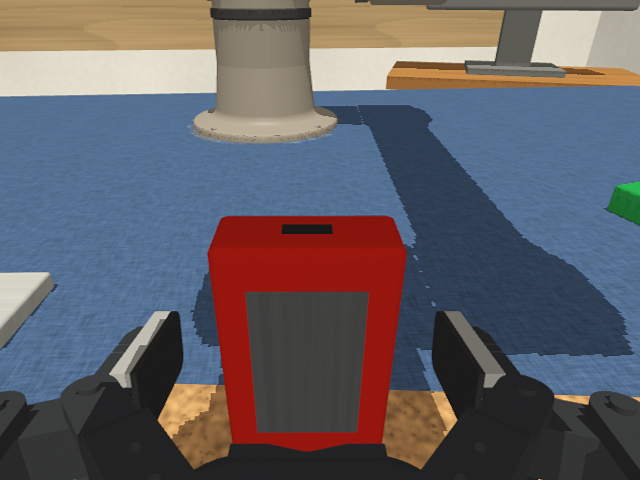

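```bash
python3 -m inch '[{"travel":[0.5,0,-0.1],"dr":[0,0,0],"hand":1},{"travel":[0.95,0,-0.2],"dr":[0,-0.15,0],"hand":1},{"travel":[0.95,0,-0.2],"dr":[0,-0.3,0],"hand":1},{"travel":[0.9,0,-0.2],"dr":[0,-0.5,0],"hand":1}]'
python3 - <<'E'
from h import *
st()
E
```

```text
time_s: 17.5
position: [0.6964, -0.0014, 0.2262]
tcp_rot: [[-0.288, 0.091, -0.953], [0.026, 0.996, 0.087], [0.957, 0.0, -0.289]]
contact_force: [0.0, 0.6, 1.6]
finger_gap: 0.0858
t 17.5 q [-0.109  1.196  0.631 -0.031  2.591 -1.603] p [696.4  -1.4 226.2] f [0.  0.6 1.6] gap 85.8
[[-0.288  0.091 -0.953]
 [ 0.026  0.996  0.087]
 [ 0.957  0.    -0.289]]
```

```bash
python3 -m inch '[{"travel":[0.6,0,0],"dr":[0,-0.95,0],"hand":1},{"travel":[0.6,0,0],"dr":[0,-0.95,0],"hand":1},{"travel":[0.6,0,-0.1],"dr":[0,-0.95,0],"hand":1},{"travel":[0.5,0,-0.2],"dr":[0,-0.95,0],"hand":1},{"travel":[0.5,0.3,-0.3],"dr":[0,-0.95,0],"hand":1},{"travel":[0.5,0.5,-0.3],"dr":[0,-0.95,0],"hand":1},{"travel":[0.5,0.7,-0.3],"dr":[0,-0.95,0],"hand":1},{"travel":[0.5,0.8,-0.2],"dr":[0,-0.95,0],"hand":1}]'
python3 - <<'E'
from h import *
go([378,335,330],tool(192.7))
E
```

```text
time_s: 18.3
position: [0.6427, 0.0938, 0.4107]
tcp_rot: [[-0.899, 0.099, -0.427], [0.09, 0.995, 0.043], [0.43, 0.0, -0.903]]
contact_force: [1.9, 0.7, 0.7]
finger_gap: 0.0854
t 18.3 q [ 0.016  0.705  0.931  0.053  1.947 -1.447] p [642.7  93.8 410.7] f [1.9 0.7 0.7] gap 85.4
[[-0.899  0.099 -0.427]
 [ 0.09   0.995  0.043]
 [ 0.43   0.    -0.903]]
world d mm [-264.7  241.2  -80.7] travel [5.62 5.34 4.91] dr [ 0.68 -4.2  -3.02] N 9 per row [0.625 0.594 0.545] [ 0.076 -0.467 -0.335]
```

```bash
python3 -m inch '[{"travel":[0.65,0.75,0.2],"dr":[0.08,-0.5,-0.4],"hand":1},{"travel":[0.65,0.75,0.2],"dr":[0.08,-0.5,-0.4],"hand":1},{"travel":[0.65,0.75,0.2],"dr":[0.08,-0.5,-0.4],"hand":1},{"travel":[0.7,0.7,0.1],"dr":[0.08,-0.5,-0.4],"hand":1},{"travel":[0.7,0.7,0.1],"dr":[0.08,-0.5,-0.4],"hand":1},{"travel":[0.7,0.7,0.1],"dr":[0.08,-0.5,-0.4],"hand":1},{"travel":[0.7,0.6,0.2],"dr":[0.08,-0.5,-0.3],"hand":1},{"travel":[0.6,0.5,0.2],"dr":[0.08,-0.5,-0.3],"hand":1}]'
python3 - <<'E'
from h import *
im=viewer.get_image("top");cm=viewer.camera_model("top");cv2.imwrite("pics/t5.png",im)
m=masks(im)
for c in blobs(m["green"],200)[:3]: print("green",c[:,0].mean(0),rect(cm,c,.025))
for c in blobs(m["red"],100)[:4]: print("red",c[:,0].mean(0),rect(cm,c,.1))
for c in blobs(m["cork"],1000)[:1]: print("cork",c[:,0].mean(0),rect(cm,c,.004))
go([378,335,330],tool(192.7))
E
```

```text
time_s: 19.1
position: [0.4059, 0.3078, 0.4223]
tcp_rot: [[-0.973, -0.23, 0.01], [-0.229, 0.973, 0.013], [-0.013, 0.01, -1.0]]
contact_force: [0.4, 0.6, -0.1]
finger_gap: 0.0853
green [146.01104972 335.33149171] (array([378. , 335.2]), array([95. , 61.3]), 12.7)
red [380.05208333 193.13541667] (array([ 674.7, -206.8]), array([93.1, 23.2]), 84.6)
red [281.88157895 258.22368421] (array([535.2,  12.7]), array([62.7, 25.4]), 85.2)
red [541.675 265.2  ] (array([ 506.8, -552.7]), array([30.7, 28.3]), 88.8)
red [440.97058824 295.52941176] (array([ 446.5, -330.2]), array([26. , 23.7]), 88.8)
cork [239.33693305 241.72354212] (array([587.8, 130.7]), array([399.5, 119.4]), 82.7)
t 19.15 q [ 0.502  0.292  1.548  0.008  1.287 -1.306] p [402.1 309.2 421.5] f [-3.9  2.7 -0.1] gap 85.2
[[-0.972 -0.233  0.008]
 [-0.233  0.972  0.013]
 [-0.011  0.011 -1.   ]]
world d mm [-24.1  25.8 -91.5] travel [0.46 0.74 2.29] dr [0.1  0.11 0.13] N 3 per row [0.154 0.248 0.763] [0.034 0.036 0.044]
```

View pics/t5.png

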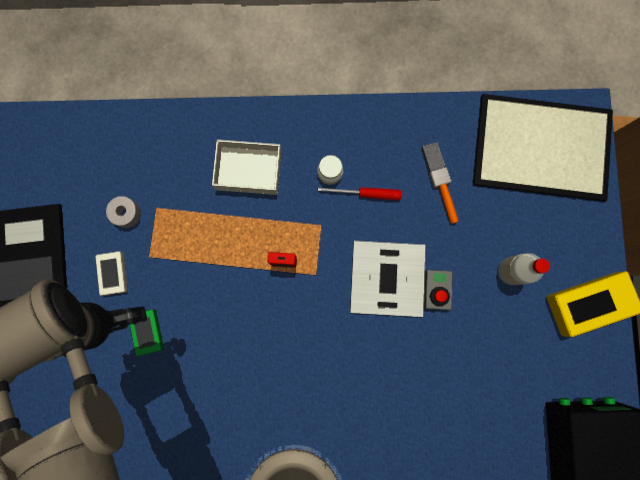

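```bash
python3 -m inch '[{"travel":[0.2,0.35,0.8],"dr":[0.04,0.04,0.05],"hand":1},{"travel":[0.2,0.3,0.9],"dr":[0.04,0.04,0.05],"hand":1},{"travel":[0.05,0.1,0.95],"dr":[0,0,0],"hand":1},{"travel":[0,0,0.95],"dr":[0,0,0],"hand":1},{"travel":[0,0,0.6],"dr":[0,0,0],"hand":1},{"travel":[0,0,0],"dr":[0,0,0],"hand":1}]'
python3 - <<'E'
from h import *
go([378,335.2,179],tool(192.7))
E
```

```text
time_s: 19.75
position: [0.3751, 0.3377, 0.2522]
tcp_rot: [[-0.974, -0.228, 0.008], [-0.228, 0.974, 0.006], [-0.009, 0.004, -1.0]]
contact_force: [-0.4, 0.2, -0.5]
finger_gap: 0.0854
t 19.75 q [ 5.810e-01  4.840e-01  1.781e+00  1.000e-03  8.660e-01 -1.220e+00] p [375.1 337.7 252.2] f [-0.4  0.2 -0.5] gap 85.4
[[-0.974 -0.228  0.008]
 [-0.228  0.974  0.006]
 [-0.009  0.004 -1.   ]]
world d mm [  2.9  -2.5 -73.2] travel [-0.04 -0.08  1.83] dr [0.04 0.09 0.08] N 2 per row [-0.021 -0.042  0.915] [0.02  0.043 0.039]
```

```bash
python3 -m inch '[{"travel":[-0.04,-0.08,0.9],"dr":[0.04,0.09,0.08],"hand":1},{"travel":[0,0,0.65],"dr":[0,0,0],"hand":1},{"travel":[0,0,0],"dr":[0,0,0],"hand":1}]'
python3 - <<'E'
from h import *
go([378,335.2,179],tool(192.7))
E
```

```text
time_s: 20.05
position: [0.3797, 0.3359, 0.1924]
tcp_rot: [[-0.976, -0.219, 0.004], [-0.219, 0.976, 0.003], [-0.004, 0.002, -1.0]]
contact_force: [-0.8, 0.1, 0.4]
finger_gap: 0.0854
t 20.05 q [ 0.573  0.586  1.819  0.     0.732 -1.219] p [379.7 335.9 192.4] f [-0.8  0.1  0.4] gap 85.4
[[-0.976 -0.219  0.004]
 [-0.219  0.976  0.003]
 [-0.004  0.002 -1.   ]]
world d mm [ -1.7  -0.7 -13.4] travel [ 0.05 -0.01  0.33] dr [ 0.02  0.04 -0.01] N 1 per row [ 0.047 -0.009  0.334] [ 0.017  0.043 -0.009]
```

```bash
python3 -m inch '[{"travel":[0.05,0,0.32],"dr":[0,0.04,0],"hand":1},{"travel":[0,0,0],"dr":[0,0,0],"hand":0},{"travel":[0,0,0],"dr":[0,0,0],"hand":0},{"travel":[0,0,0],"dr":[0,0,0],"hand":0},{"travel":[0,0,0],"dr":[0,0,0],"hand":0},{"travel":[0,0,0],"dr":[0,0,0],"hand":0},{"travel":[0,0,0],"dr":[0,0,0],"hand":0}]' 50
python3 -m inch '[{"travel":[0,0,-0.5],"dr":[0,0,0],"hand":0},{"travel":[0,0,-0.95],"dr":[0,0,0],"hand":0},{"travel":[0,0,-0.95],"dr":[0,0,0],"hand":0},{"travel":[0,0,-0.95],"dr":[0,0,0],"hand":0},{"travel":[0,0,-0.6],"dr":[0,0,0],"hand":0},{"travel":[0,0,0],"dr":[0,0,0],"hand":0}]'
python3 - <<'E'
from h import *
go([480,-180,340],tool(175.4))
E
```

```text
time_s: 20.75
position: [0.3796, 0.3365, 0.1851]
tcp_rot: [[-0.976, -0.219, 0.007], [-0.219, 0.976, 0.006], [-0.008, 0.005, -1.0]]
contact_force: [-0.7, -0.5, -3.6]
finger_gap: 0.0588
time_s: 21.35
position: [0.3779, 0.3352, 0.3469]
tcp_rot: [[-0.976, -0.219, 0.001], [-0.219, 0.976, 0.003], [-0.002, 0.003, -1.0]]
contact_force: [0.5, -0.5, -2.8]
finger_gap: 0.0585
t 21.35 q [ 0.573  0.361  1.667  0.002  1.11  -1.219] p [377.9 335.2 346.9] f [ 0.5 -0.5 -2.8] gap 58.5
[[-0.976 -0.219  0.001]
 [-0.219  0.976  0.003]
 [-0.002  0.003 -1.   ]]
world d mm [ 102.1 -515.2   -6.9] travel [  0.33 -13.13   0.14] dr [0.03 0.02 2.88] N 12 per row [ 0.028 -1.094  0.012] [0.002 0.001 0.24 ]
```

```bash
python3 -m inch '[{"travel":[0,-0.98,0],"dr":[0,0,0],"hand":0},{"travel":[0,-0.98,0],"dr":[0,0,0],"hand":0},{"travel":[0,-0.98,0],"dr":[0,0,0],"hand":0},{"travel":[0,-0.98,0],"dr":[0,0,0],"hand":0},{"travel":[0,-0.98,0],"dr":[0,0,0],"hand":0},{"travel":[0,-0.98,0],"dr":[0,0,0],"hand":0},{"travel":[0,-0.98,0],"dr":[0,0,0],"hand":0},{"travel":[0,-0.98,0],"dr":[0,0,0],"hand":0}]'
python3 - <<'E'
from h import *
go([492,-229,300],tool(175.4))
E
```

```text
time_s: 22.15
position: [0.4451, 0.0224, 0.3342]
tcp_rot: [[-0.973, -0.228, -0.013], [-0.228, 0.974, 0.003], [0.012, 0.006, -1.0]]
contact_force: [1.0, 0.6, -3.2]
finger_gap: 0.0586
t 22.15 q [-0.123  0.279  1.833  0.002  1.043 -1.925] p [445.1  22.4 334.2] f [ 1.   0.6 -3.2] gap 58.6
[[-0.973 -0.228 -0.013]
 [-0.228  0.974  0.003]
 [ 0.012  0.006 -1.   ]]
world d mm [  46.9 -251.4  -34.2] travel [ 0.29 -6.39  0.82] dr [ 0.04 -0.12  2.97] N 6 per row [ 0.048 -1.065  0.136] [ 0.007 -0.02   0.495]
```

```bash
python3 -m inch '[{"travel":[0.05,-0.98,0],"dr":[0,0,0],"hand":0},{"travel":[0.05,-0.98,0],"dr":[0,0,0],"hand":0},{"travel":[0.05,-0.98,0],"dr":[0,0,0.5],"hand":0},{"travel":[0.02,-0.95,0.1],"dr":[0,0,0.8],"hand":0},{"travel":[0,-0.9,0.2],"dr":[0,0,0.8],"hand":0},{"travel":[0,-0.6,0.4],"dr":[0,0,0.8],"hand":0},{"travel":[0,0,0.3],"dr":[0,0,0],"hand":0},{"travel":[0,0,0],"dr":[0,0,0],"hand":0}]'
python3 - <<'E'
from h import *
go([492,-229,235],tool(175.4))
E
```

```text
time_s: 22.95
position: [0.4713, -0.2043, 0.2766]
tcp_rot: [[-0.995, 0.093, -0.029], [0.093, 0.996, 0.011], [0.03, 0.008, -1.0]]
contact_force: [-1.0, 1.0, -3.7]
finger_gap: 0.0585
t 22.95 q [-0.557  0.471  1.717 -0.007  0.984 -2.03 ] p [ 471.3 -204.3  276.6] f [-1.   1.  -3.7] gap 58.5
[[-0.995  0.093 -0.029]
 [ 0.093  0.996  0.011]
 [ 0.03   0.008 -1.   ]]
world d mm [ 20.7 -24.7 -41.6] travel [-0.6  -0.58  1.02] dr [ 0.08 -0.28 -0.13] N 2 per row [-0.301 -0.288  0.509] [ 0.04  -0.142 -0.063]
```

```bash
python3 -m inch '[{"travel":[-0.3,-0.29,0.3],"dr":[0.04,-0.14,-0.06],"hand":0},{"travel":[-0.3,-0.29,0.3],"dr":[0.04,-0.14,-0.06],"hand":0},{"travel":[0,0,0.2],"dr":[0,0,0],"hand":0},{"travel":[0,0,0],"dr":[0,0,0],"hand":0}]'
python3 - <<'E'
from h import *
go([492,-229,215],tool(175.4))
E
```

```text
time_s: 23.35
position: [0.492, -0.2278, 0.2396]
tcp_rot: [[-0.997, 0.078, -0.006], [0.078, 0.997, 0.004], [0.006, 0.003, -1.0]]
contact_force: [0.3, 1.1, -3.5]
finger_gap: 0.0585
t 23.35 q [-0.575  0.56   1.68   0.     0.908 -2.068] p [ 492.  -227.8  239.6] f [ 0.3  1.1 -3.5] gap 58.5
[[-0.997  0.078 -0.006]
 [ 0.078  0.997  0.004]
 [ 0.006  0.003 -1.   ]]
world d mm [  0.   -1.2 -24.6] travel [-0.01 -0.03  0.61] dr [ 0.03 -0.06  0.02] N 1 per row [-0.007 -0.033  0.615] [ 0.033 -0.056  0.02 ]
```

```bash
python3 -m inch '[{"travel":[0,-0.03,0.6],"dr":[0.03,-0.05,0.02],"hand":0},{"travel":[0,0,0.3],"dr":[0,0,0],"hand":0},{"travel":[0,0,0],"dr":[0,0,0],"hand":0}]'
python3 - <<'E'
from h import *
go([492,-229,197],tool(175.4))
E
```

```text
time_s: 23.65
position: [0.4913, -0.2268, 0.2035]
tcp_rot: [[-0.997, 0.078, -0.001], [0.078, 0.997, 0.001], [0.002, 0.001, -1.0]]
contact_force: [-0.3, -0.3, -2.5]
finger_gap: 0.0584
t 23.65 q [-0.574  0.612  1.712  0.     0.819 -2.067] p [ 491.3 -226.8  203.5] f [-0.3 -0.3 -2.5] gap 58.4
[[-0.997  0.078 -0.001]
 [ 0.078  0.997  0.001]
 [ 0.002  0.001 -1.   ]]
world d mm [ 0.7 -2.2 -6.5] travel [-0.02 -0.05  0.16] dr [ 0.01 -0.01  0.02] N 1 per row [-0.022 -0.053  0.163] [ 0.008 -0.015  0.019]
```

```bash
python3 -m inch '[{"travel":[-0.02,-0.07,0.1],"dr":[0,0,0],"hand":0},{"travel":[0,-0.02,0.06],"dr":[0,0,0],"hand":0},{"travel":[0,0,0],"dr":[0,0,0],"hand":0.9},{"travel":[0,0,0],"dr":[0,0,0],"hand":0.95},{"travel":[0,0,0],"dr":[0,0,0],"hand":1},{"travel":[0,0,-0.5],"dr":[0,0,0],"hand":1},{"travel":[0,0,-0.9],"dr":[0,0,0],"hand":1},{"travel":[0,0,-0.5],"dr":[0,0,0],"hand":1}]'
python3 - <<'E'
from h import *
go([448,-342.5,270],tool(175.4))
E
```

```text
time_s: 24.45
position: [0.4923, -0.2305, 0.2772]
tcp_rot: [[-0.997, 0.078, -0.0], [0.078, 0.997, 0.0], [0.0, 0.0, -1.0]]
contact_force: [0.3, -0.5, 1.3]
finger_gap: 0.0854
t 24.45 q [-0.579  0.509  1.644  0.     0.989 -2.072] p [ 492.3 -230.5  277.2] f [ 0.3 -0.5  1.3] gap 85.4
[[-0.997  0.078 -0.   ]
 [ 0.078  0.997  0.   ]
 [ 0.     0.    -1.   ]]
world d mm [ -44.3 -112.    -7.2] travel [ 0.89 -2.88  0.18] dr [ 0.   -0.    0.03] N 3 per row [ 0.295 -0.959  0.06 ] [ 0.001 -0.001  0.008]
```

```bash
python3 -m inch '[{"travel":[0.3,-0.96,0],"dr":[0,0,0],"hand":0},{"travel":[0.3,-0.96,0],"dr":[0,0,0],"hand":0},{"travel":[0.3,-0.96,0],"dr":[0,0,0],"hand":0},{"travel":[0,0,0],"dr":[0,0,0],"hand":0},{"travel":[0,0,0],"dr":[0,0,0],"hand":0},{"travel":[0,0,0],"dr":[0,0,0],"hand":0}]'
python3 - <<'E'
from h import *
im=viewer.get_image("top");cm=viewer.camera_model("top");cv2.imwrite("pics/t6.png",im)
m=masks(im)
for c in blobs(m["green"],30)[:3]: print("green",c[:,0].mean(0),rect(cm,c,.037))
for c in blobs(m["red"],100)[:4]: print("red",c[:,0].mean(0),rect(cm,c,.1))
for c in blobs(m["white"],500):
    if 90<c[:,0].mean(0)[0]<130: print("white",c[:,0].mean(0),rect(cm,c,.025))
go([448,-342.5,240],tool(175.4))
E
```

```text
time_s: 25.05
position: [0.4477, -0.346, 0.285]
tcp_rot: [[-0.997, 0.075, 0.011], [0.075, 0.997, -0.009], [-0.012, -0.008, -1.0]]
contact_force: [-0.3, -0.1, -0.4]
finger_gap: 0.0004
green [388.53125   278.4609375] (array([ 489.1, -227.2]), array([94.4, 59.3]), -4.3)
green [439.63333333 277.16666667] (array([ 489.6, -344.1]), array([25.4, 13.8]), 88.8)
green [564.5        401.14285714] (array([ 207.2, -608. ]), array([19.9, 15.4]), 85.5)
red [380.0625 193.125 ] (array([ 674.7, -207.5]), array([91.6, 23. ]), 84.6)
red [281.88157895 258.21052632] (array([535.1,  12.7]), array([62.7, 25.2]), 85.0)
red [541.7 265.2] (array([ 506.8, -552.7]), array([30.8, 28.3]), 88.8)
white [109.54032258 273.00806452] (array([515.8, 419.9]), array([95. , 58.5]), 7.7)
white [120.44871795 210.46153846] (array([663.1, 399. ]), array([66.8, 64.8]), 88.8)
t 25.1 q [-7.930e-01  5.310e-01  1.578e+00  2.000e-03  1.019e+00 -2.291e+00] p [ 447.8 -345.6  285. ] f [0.7 0.6 0.3] gap 0.5
[[-0.997  0.074  0.011]
 [ 0.074  0.997 -0.009]
 [-0.012 -0.008 -1.   ]]
world d mm [  0.2   3.1 -45. ] travel [0.01 0.09 1.12] dr [-0.08  0.11  0.06] N 2 per row [0.007 0.044 0.562] [-0.038  0.055  0.028]
```

View pics/t6.png

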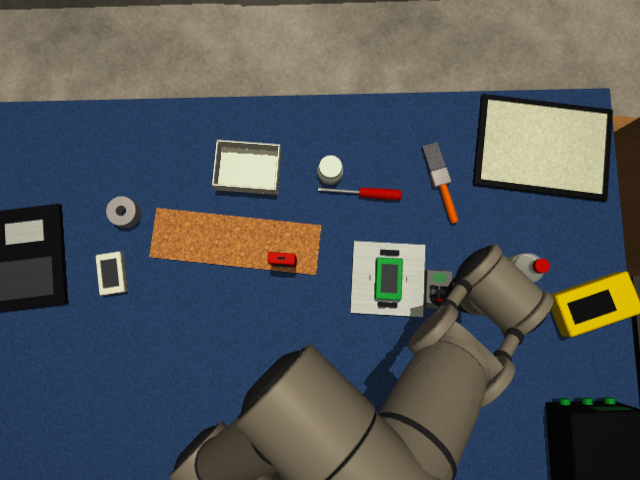

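```bash
python3 -m inch '[{"travel":[0,0.09,0.5],"dr":[-0.08,0.11,0.06],"hand":0},{"travel":[0,0,0.6],"dr":[0,0,0],"hand":0},{"travel":[0,0,0],"dr":[0,0,0],"hand":0}]'
python3 - <<'E'
from h import *
go([448,-342.5,220],tool(175.4))
E
```

```text
time_s: 25.4
position: [0.45, -0.3392, 0.241]
tcp_rot: [[-0.997, 0.077, 0.001], [0.077, 0.997, -0.0], [-0.001, -0.0, -1.0]]
contact_force: [-0.2, 0.3, -0.3]
finger_gap: 0.0001
t 25.4 q [-7.820e-01  5.880e-01  1.620e+00  1.000e-03  9.330e-01 -2.277e+00] p [ 450.  -339.2  241. ] f [-0.2  0.3 -0.3] gap 0.1
[[-0.997  0.077  0.001]
 [ 0.077  0.997 -0.   ]
 [-0.001 -0.    -1.   ]]
world d mm [ -2.   -3.3 -21. ] travel [ 0.04 -0.09  0.52] dr [-0.    0.01  0.03] N 1 per row [ 0.043 -0.086  0.525] [-0.001  0.012  0.033]
```

```bash
python3 -m inch '[{"travel":[0.04,-0.09,0.3],"dr":[0,0,0],"hand":0},{"travel":[0,0,0.15],"dr":[0,0,0],"hand":0},{"travel":[0,0,0.1],"dr":[0,0,0],"hand":0},{"travel":[0,0,0.05],"dr":[0,0,0],"hand":0}]'
python3 -m inch '[{"travel":[0,0,0.04],"dr":[0,0,0],"hand":0},{"travel":[0,0,0.03],"dr":[0,0,0],"hand":0}]'
python3 -m inch '[{"travel":[0,0,0.03],"dr":[0,0,0],"hand":0},{"travel":[0,0,0],"dr":[0,0,0],"hand":0}]'

```

```text
time_s: 25.8
position: [0.4494, -0.342, 0.2191]
tcp_rot: [[-0.997, 0.074, 0.003], [0.074, 0.997, -0.003], [-0.003, -0.002, -1.0]]
contact_force: [-5.9, 4.2, 21.1]
finger_gap: 0.0
time_s: 26.0
position: [0.4492, -0.3418, 0.2194]
tcp_rot: [[-0.997, 0.074, 0.004], [0.074, 0.997, -0.003], [-0.004, -0.003, -1.0]]
contact_force: [-3.0, 2.4, 6.8]
finger_gap: 0.0002
time_s: 26.2
position: [0.4491, -0.3416, 0.2202]
tcp_rot: [[-0.997, 0.074, 0.004], [0.074, 0.997, -0.004], [-0.005, -0.004, -1.0]]
contact_force: [-1.4, 2.4, 2.2]
finger_gap: 0.0002
```

```bash
python3 -m inch '[{"travel":[0,0,-0.5],"dr":[0,0,0],"hand":0},{"travel":[0,0,-0.95],"dr":[0,0,0],"hand":0.7},{"travel":[-0.1,0.8,-0.5],"dr":[0,-0.5,0],"hand":1},{"travel":[-0.1,0.95,0],"dr":[0,-0.8,0],"hand":1},{"travel":[0,0.8,0],"dr":[0,-0.8,0],"hand":1},{"travel":[0,0.2,0],"dr":[0,0,0],"hand":1},{"travel":[0,0,0],"dr":[0,0,0],"hand":1}]'
python3 - <<'E'
from h import *
go([467.2,-225.4,80],tool(175.4,-15),grasp=True)
E
```

```text
time_s: 26.9
position: [0.4662, -0.2308, 0.3031]
tcp_rot: [[-0.969, 0.077, 0.235], [0.073, 0.997, -0.026], [-0.236, -0.008, -0.972]]
contact_force: [-0.6, 0.5, -0.1]
finger_gap: 0.0847
t 26.9 q [-0.64   0.395  1.77   0.172  0.777 -2.245] p [ 466.2 -230.8  303.1] f [-0.6  0.5 -0.1] gap 84.7
[[-0.969  0.077  0.235]
 [ 0.073  0.997 -0.026]
 [-0.236 -0.008 -0.972]]
world d mm [-38.9   8.6 -73.4] travel [1.39 0.15 1.55] dr [-0.06 -0.22  0.05] N 2 per row [0.696 0.077 0.774] [-0.031 -0.111  0.024]
```

```bash
python3 -m inch '[{"travel":[0.68,0.07,0.7],"dr":[-0.03,-0.11,0.02],"hand":1},{"travel":[0.68,0.07,0.7],"dr":[-0.03,-0.11,0.02],"hand":1},{"travel":[0,0,0],"dr":[0,0,0],"hand":1}]'
python3 - <<'E'
from h import *
go([467.2,-225.4,37],tool(175.4,-15),grasp=True)
E
```

```text
time_s: 27.2
position: [0.4282, -0.2255, 0.2353]
tcp_rot: [[-0.962, 0.079, 0.26], [0.075, 0.997, -0.025], [-0.261, -0.005, -0.965]]
contact_force: [-0.3, 0.4, -0.3]
finger_gap: 0.0853
t 27.2 q [-0.686  0.446  1.943  0.283  0.548 -2.406] p [ 428.2 -225.5  235.3] f [-0.3  0.4 -0.3] gap 85.3
[[-0.962  0.079  0.26 ]
 [ 0.075  0.997 -0.025]
 [-0.261 -0.005 -0.965]]
world d mm [ -1.    3.3 -48.6] travel [0.35 0.09 1.16] dr [-0.04  0.03  0.03] N 2 per row [0.174 0.043 0.582] [-0.02   0.013  0.013]
```

```bash
python3 -m inch '[{"travel":[0.17,0.07,0.55],"dr":[-0.03,0,0.01],"hand":1},{"travel":[0.14,0.04,0.45],"dr":[0,0,0],"hand":1},{"travel":[0,0,0],"dr":[0,0,0],"hand":1}]'
python3 - <<'E'
from h import *
go([467.2,-225.4,37],tool(175.4,-15),grasp=True)
E
```

```text
time_s: 27.5
position: [0.4306, -0.2261, 0.195]
tcp_rot: [[-0.961, 0.082, 0.264], [0.078, 0.997, -0.026], [-0.265, -0.004, -0.964]]
contact_force: [0.3, 0.1, -0.3]
finger_gap: 0.0854
t 27.5 q [-0.684  0.525  1.969  0.347  0.446 -2.472] p [ 430.6 -226.1  195. ] f [ 0.3  0.1 -0.3] gap 85.4
[[-0.961  0.082  0.264]
 [ 0.078  0.997 -0.026]
 [-0.265 -0.004 -0.964]]
world d mm [-3.4  4.  -8.3] travel [0.14 0.09 0.18] dr [-0.04  0.06 -0.  ] N 1 per row [0.143 0.093 0.176] [-0.043  0.06  -0.004]
```

```bash
python3 -m inch '[{"travel":[0.14,0.11,0.15],"dr":[-0.04,0.05,0],"hand":1},{"travel":[0,0,0],"dr":[0,0,0],"hand":0},{"travel":[0,0,0],"dr":[0,0,0],"hand":0},{"travel":[0,0,0],"dr":[0,0,0],"hand":0},{"travel":[0,0,0],"dr":[0,0,0],"hand":0},{"travel":[0,0,0],"dr":[0,0,0],"hand":0},{"travel":[0,0,0],"dr":[0,0,0],"hand":0}]' 60
python3 - <<'E'
from h import *
s=st();print((s["position"]+.155*s["tcp_rot"][:,2])*1000)
np.save("grasp.npy",np.r_[s["tcp_rot"].ravel(),s["position"]])
stand([489.1,-227.2,24.5],-4.6,175,[532.8,16.7,52])
E
```

```text
time_s: 28.2
position: [0.4297, -0.2238, 0.1917]
tcp_rot: [[-0.961, 0.08, 0.263], [0.077, 0.997, -0.024], [-0.265, -0.003, -0.964]]
contact_force: [-0.1, -0.7, -3.6]
finger_gap: 0.0583
t 28.2 q [-0.682  0.53   1.976  0.355  0.436 -2.48 ] p [ 429.7 -223.8  191.7] f [-0.1 -0.7 -3.6] gap 58.3
[[-0.961  0.08   0.263]
 [ 0.077  0.997 -0.024]
 [-0.265 -0.003 -0.964]]
[ 470.55207236 -227.63672353   42.26654847]
tilt 74.7000000000005 centre in tool mm [-13.1   2.  177. ]
```

```bash
python3 -m inch '[{"travel":[-0.13,0,-0.5],"dr":[0,0,0],"hand":0},{"travel":[-0.25,0,-0.95],"dr":[0,0,0],"hand":0},{"travel":[-0.25,0,-0.95],"dr":[0,0,0],"hand":0},{"travel":[-0.25,0,-0.95],"dr":[0,0,0],"hand":0},{"travel":[-0.25,0,-0.95],"dr":[0,0,0],"hand":0},{"travel":[-0.2,0,-0.7],"dr":[0,0,0],"hand":0}]'
python3 - <<'E'
from h import *
c=[489.1,-229,24.5];T=[587.8-41.7-3.2,130.6+5.3-24.8,52]
P,R=stand(c,-4.6,180,T,dz=60)
print(T,P);go(P,R)
E
```

```text
time_s: 28.8
position: [0.427, -0.2222, 0.4004]
tcp_rot: [[-0.965, 0.081, 0.249], [0.08, 0.997, -0.015], [-0.25, 0.005, -0.968]]
contact_force: [0.6, -1.4, -3.8]
finger_gap: 0.058
tilt 74.7000000000005 centre in tool mm [-13.2   0.2 177.1]
[542.8999999999999, 111.10000000000001, 52] [710.18643819 110.90901186 171.48440592]
t 28.8 q [-0.682  0.212  1.732  0.174  0.998 -2.251] p [ 427.  -222.2  400.4] f [ 0.6 -1.4 -3.8] gap 58.0
[[-0.965  0.081  0.249]
 [ 0.08   0.997 -0.015]
 [-0.25   0.005 -0.968]]
world d mm [ 283.2  333.1 -228.9] travel [-4.74  8.85  7.18] dr [ 0.48 14.85 -0.72] N 16 per row [-0.296  0.553  0.449] [ 0.03   0.928 -0.045]
```

```bash
python3 -m inch '[{"travel":[-0.36,0.9,0.1],"dr":[0,0,0],"hand":0},{"travel":[-0.36,0.96,0.1],"dr":[0,0,0],"hand":0},{"travel":[-0.36,0.96,0.1],"dr":[0,0,0],"hand":0},{"travel":[-0.36,0.96,0.1],"dr":[0,0,0],"hand":0},{"travel":[-0.36,0.96,0.1],"dr":[0,0.5,0],"hand":0},{"travel":[-0.36,0.96,0.1],"dr":[0,0.9,0],"hand":0},{"travel":[-0.36,0.96,0.1],"dr":[0,0.9,0],"hand":0},{"travel":[-0.36,0.8,0],"dr":[0,0.9,0],"hand":0}]'
python3 - <<'E'
from h import *
c=[489.1,-229,24.5];T=[587.8-44.6-3.2,130.6+5.7-24.8,52]
P,R=stand(c,-4.6,180,T,dz=60)
print(T,P);go(P,R)
E
```

```text
time_s: 29.6
position: [0.5725, 0.0719, 0.4014]
tcp_rot: [[-0.992, 0.092, -0.085], [0.092, 0.996, 0.004], [0.085, -0.004, -0.996]]
contact_force: [0.4, -1.5, -3.7]
finger_gap: 0.0581
tilt 74.7000000000005 centre in tool mm [-13.2   0.2 177.1]
[539.9999999999999, 111.49999999999999, 52] [707.28643819 111.30901186 171.48440592]
t 29.6 q [-0.009  0.463  1.347  0.003  1.418 -1.488] p [572.5  71.9 401.4] f [ 0.4 -1.5 -3.7] gap 58.1
[[-0.992  0.092 -0.085]
 [ 0.092  0.996  0.004]
 [ 0.085 -0.004 -0.996]]
world d mm [ 134.8   39.4 -229.9] travel [-3.74  1.31  5.44] dr [ 0.57 11.62 -0.74] N 13 per row [-0.288  0.101  0.419] [ 0.044  0.894 -0.057]
```

```bash
python3 -m inch '[{"travel":[-0.34,0.12,0.1],"dr":[0.05,0.95,-0.08],"hand":0},{"travel":[-0.34,0.12,0.06],"dr":[0.05,0.95,-0.08],"hand":0},{"travel":[-0.34,0.12,0.03],"dr":[0.05,0.95,-0.08],"hand":0},{"travel":[-0.34,0.12,0],"dr":[0.05,0.95,-0.08],"hand":0},{"travel":[-0.34,0.12,-0.03],"dr":[0.05,0.95,-0.08],"hand":0},{"travel":[-0.34,0.12,-0.07],"dr":[0.05,0.95,-0.08],"hand":0},{"travel":[-0.34,0.12,-0.1],"dr":[0.05,0.95,-0.08],"hand":0},{"travel":[-0.34,0.12,-0.14],"dr":[0.05,0.95,-0.08],"hand":0}]'
python3 - <<'E'
from h import *
c=[489.1,-229,24.5];T=[587.8-44.6-3.2,130.6+5.7-24.8,52]
P,R=stand(c,-4.6,180,T,dz=50)
print(T,P);go(P,R)
E
```

```text
time_s: 30.4
position: [0.6821, 0.1125, 0.3538]
tcp_rot: [[-0.614, 0.005, -0.79], [0.009, 1.0, -0.001], [0.789, -0.008, -0.614]]
contact_force: [0.6, -0.3, -3.2]
finger_gap: 0.0579
tilt 74.7000000000005 centre in tool mm [-13.2   0.2 177.1]
[539.9999999999999, 111.49999999999999, 52] [707.28643819 111.30901186 161.48440592]
t 30.4 q [ 0.046  0.979  0.641  0.053  2.43  -1.493] p [682.1 112.5 353.8] f [ 0.6 -0.3 -3.2] gap 57.9
[[-0.614  0.005 -0.79 ]
 [ 0.009  1.    -0.001]
 [ 0.789 -0.008 -0.614]]
world d mm [  25.2   -1.2 -192.4] travel [-4.18  0.01  2.45] dr [ 0.01  3.76 -0.09] N 5 per row [-0.837  0.002  0.491] [ 0.001  0.752 -0.017]
```

```bash
python3 -m inch '[{"travel":[-0.8,0,0.5],"dr":[0,0.2,0],"hand":0},{"travel":[-0.8,0,0.5],"dr":[0,0.4,0],"hand":0},{"travel":[-0.8,0,0.45],"dr":[0,0.6,0],"hand":0},{"travel":[-0.85,0,0.4],"dr":[0,0.6,0],"hand":0},{"travel":[-0.6,0,0.2],"dr":[0,0.6,0],"hand":0},{"travel":[0,0,0],"dr":[0,0.5,0],"hand":0},{"travel":[0,0,0],"dr":[0,0,0],"hand":0}]'
python3 - <<'E'
from h import *
c=[489.1,-229,24.5];T=[587.8-44.6-3.2,130.6+5.7-24.8,52]
P,R=stand(c,-4.6,180,T,dz=20)
print(T,P);go(P,R)
cv2.imwrite("pics/s4.png",cv2.resize(viewer.get_image("scene")[180:340,250:500],None,fx=3,fy=3))
E
```

```text
time_s: 31.1
position: [0.7017, 0.1123, 0.1638]
tcp_rot: [[-0.342, 0.004, -0.94], [0.009, 1.0, 0.001], [0.94, -0.008, -0.342]]
contact_force: [0.2, 0.6, -3.8]
finger_gap: 0.058
tilt 74.7000000000005 centre in tool mm [-13.2   0.2 177.1]
[539.9999999999999, 111.49999999999999, 52] [707.28643819 111.30901186 131.48440592]
t 31.1 q [ 0.043  1.289  0.568  0.07   2.505 -1.491] p [701.7 112.3 163.8] f [ 0.2  0.6 -3.8] gap 58.0
[[-0.342  0.004 -0.94 ]
 [ 0.009  1.     0.001]
 [ 0.94  -0.008 -0.342]]
world d mm [  5.6  -1.  -32.3] travel [-0.81 -0.02  0.14] dr [ 0.02  0.79 -0.08] N 1 per row [-0.806 -0.017  0.144] [ 0.016  0.785 -0.083]
```

View pics/s4.png

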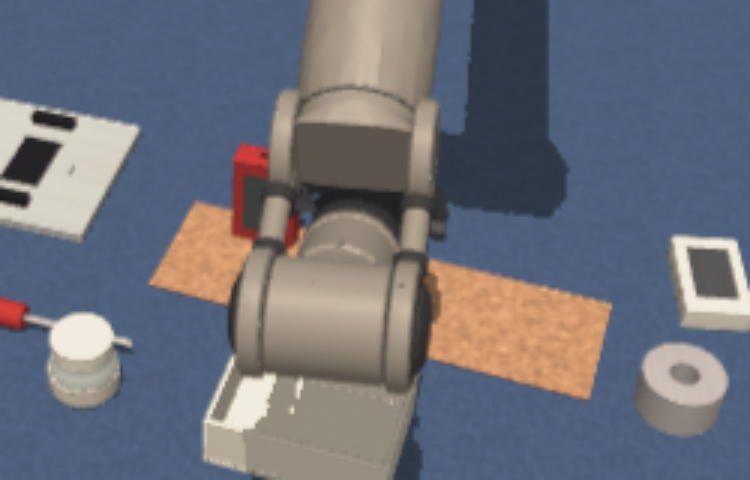

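```bash
python3 -m inch '[{"travel":[-0.4,0,0.1],"dr":[0,0.4,-0.08],"hand":0},{"travel":[-0.35,0,0.05],"dr":[0,0.4,0],"hand":0},{"travel":[0,0,0],"dr":[0,0,0],"hand":0}]'
python3 - <<'E'
from h import *
c=[489.1,-229,24.5];T=[587.8-44.6-3.2,130.6+5.7-24.8,52]
P,R=stand(c,-4.6,180,T,dz=0)
go(P,R)
E
```

```text
time_s: 31.45
position: [0.7066, 0.1124, 0.1353]
tcp_rot: [[-0.274, 0.001, -0.962], [-0.0, 1.0, 0.002], [0.962, 0.001, -0.274]]
contact_force: [-0.1, 0.5, -3.9]
finger_gap: 0.058
tilt 74.7000000000005 centre in tool mm [-13.2   0.2 177.1]
t 31.45 q [ 0.042  1.362  0.501  0.078  2.57  -1.493] p [706.6 112.4 135.3] f [-0.1  0.5 -3.9] gap 58.0
[[-0.274  0.001 -0.962]
 [-0.     1.     0.002]
 [ 0.962  0.001 -0.274]]
world d mm [  0.7  -1.1 -23.9] travel [-0.58 -0.03  0.15] dr [0.01 0.1  0.  ] N 1 per row [-0.578 -0.028  0.146] [0.015 0.099 0.002]
```

```bash
python3 -m inch '[{"travel":[-0.3,0,0.08],"dr":[0,0.1,0],"hand":0},{"travel":[-0.15,0,0.04],"dr":[0,0,0],"hand":0},{"travel":[0,0,0],"dr":[0,0,0],"hand":0}]'
python3 - <<'E'
from h import *
c=[489.1,-229,24.5];T=[587.8-44.6-3.2,130.6+5.7-24.8,52]
P,R=stand(c,-4.6,180,T,dz=0)
go(P,R)
cv2.imwrite("pics/s5.png",cv2.resize(viewer.get_image("scene")[180:340,250:500],None,fx=3,fy=3))
E
```

```text
time_s: 31.75
position: [0.7075, 0.1126, 0.1186]
tcp_rot: [[-0.273, 0.001, -0.962], [-0.0, 1.0, 0.002], [0.962, 0.001, -0.272]]
contact_force: [0.7, -0.6, -3.3]
finger_gap: 0.0581
tilt 74.7000000000005 centre in tool mm [-13.2   0.2 177.1]
t 31.75 q [ 0.043  1.389  0.485  0.078  2.561 -1.495] p [707.5 112.6 118.6] f [ 0.7 -0.6 -3.3] gap 58.1
[[-0.273  0.001 -0.962]
 [-0.     1.     0.002]
 [ 0.962  0.001 -0.272]]
world d mm [-0.2 -1.3 -7.2] travel [-0.17 -0.03  0.05] dr [0.01 0.09 0.  ] N 1 per row [-0.171 -0.032  0.053] [0.015 0.086 0.003]
```

```bash
python3 -m inch '[{"travel":[-0.1,0,0.03],"dr":[0,0.08,0],"hand":0},{"travel":[-0.06,0,0.01],"dr":[0,0.03,0],"hand":0}]'
python3 -m inch '[{"travel":[-0.06,0,0],"dr":[0,0,0],"hand":0}]'

```

```text
time_s: 32.0
position: [0.708, 0.1127, 0.1138]
tcp_rot: [[-0.263, 0.001, -0.965], [-0.0, 1.0, 0.002], [0.965, 0.001, -0.263]]
contact_force: [0.5, -0.5, -2.6]
finger_gap: 0.0583
time_s: 32.1
position: [0.7087, 0.1127, 0.1117]
tcp_rot: [[-0.264, 0.001, -0.965], [-0.001, 1.0, 0.002], [0.965, 0.001, -0.264]]
contact_force: [3.0, -1.0, -1.3]
finger_gap: 0.0582
```

```bash
python3 -m inch '[{"travel":[-0.05,0,0],"dr":[0,0,0],"hand":0}]'
python3 -m inch '[{"travel":[-0.04,0,0],"dr":[0,0,0],"hand":0}]'

```

```text
time_s: 32.2
position: [0.7093, 0.1126, 0.1112]
tcp_rot: [[-0.261, 0.001, -0.965], [-0.001, 1.0, 0.001], [0.965, 0.001, -0.261]]
contact_force: [-1.9, 0.7, 10.6]
finger_gap: 0.0581
time_s: 32.3
position: [0.7098, 0.1126, 0.1109]
tcp_rot: [[-0.259, 0.001, -0.966], [-0.001, 1.0, 0.001], [0.966, 0.002, -0.259]]
contact_force: [-2.4, 0.4, 4.7]
finger_gap: 0.0578
```

Down on the cork; release.

```bash
python3 -m inch '[{"travel":[0,0,0],"dr":[0,0,0],"hand":0.75},{"travel":[0,0,0],"dr":[0,0,0],"hand":0.85},{"travel":[0,0,0],"dr":[0,0,0],"hand":0.9},{"travel":[0,0,0],"dr":[0,0,0],"hand":0.9}]'
python3 - <<'E'
from h import *
st()
cv2.imwrite("pics/w5.png",viewer.get_image("wrist"))
E
```

```text
time_s: 32.7
position: [0.71, 0.1126, 0.1114]
tcp_rot: [[-0.26, 0.001, -0.966], [-0.001, 1.0, 0.001], [0.966, 0.002, -0.26]]
contact_force: [0.4, 0.8, 0.8]
finger_gap: 0.0768
t 32.7 q [ 0.043  1.412  0.455  0.08   2.581 -1.494] p [710.  112.6 111.4] f [0.4 0.8 0.8] gap 76.8
[[-0.26   0.001 -0.966]
 [-0.001  1.     0.001]
 [ 0.966  0.002 -0.26 ]]
```

View pics/w5.png

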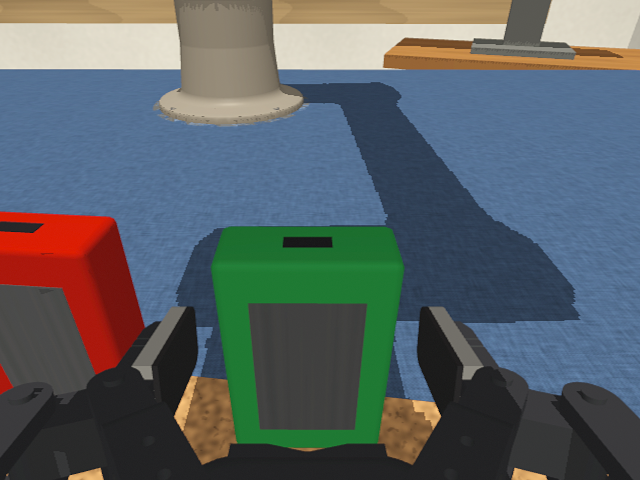

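```bash
python3 -m inch '[{"travel":[0.5,0,-0.12],"dr":[0,-0.15,0],"hand":0.9},{"travel":[0.9,0,-0.2],"dr":[0,-0.3,0],"hand":0.9},{"travel":[0.9,0,-0.2],"dr":[0,-0.4,0],"hand":0.9},{"travel":[0.9,0,-0.2],"dr":[0,-0.5,0],"hand":0.9},{"travel":[0.9,0,-0.2],"dr":[0,-0.6,0],"hand":0.9}]'
python3 -m inch '[{"travel":[0.6,0,0],"dr":[0,-0.95,0],"hand":1},{"travel":[0.6,0.2,-0.1],"dr":[0,-0.95,0],"hand":1},{"travel":[0.5,0.4,-0.2],"dr":[0,-0.95,0],"hand":1},{"travel":[0.5,0.6,-0.2],"dr":[0,-0.95,0],"hand":1},{"travel":[0.5,0.8,-0.2],"dr":[0,-0.95,0],"hand":1},{"travel":[0.4,0.9,-0.1],"dr":[0,-0.95,0],"hand":1},{"travel":[0.4,0.9,0],"dr":[0,-0.95,0],"hand":1},{"travel":[0.3,0.9,0],"dr":[0,-0.95,0],"hand":1}]'
python3 - <<'E'
from h import *
im=viewer.get_image("top");cm=viewer.camera_model("top");cv2.imwrite("pics/t7.png",im)
m=masks(im)
for c in blobs(m["green"],100)[:2]: print("green",c[:,0].mean(0),rect(cm,c,.1))
for c in blobs(m["red"],100)[:4]: print("red",c[:,0].mean(0),rect(cm,c,.1))
for c in blobs(m["white"],500):
    if 70<c[:,0].mean(0)[0]<150: print("white",c[:,0].mean(0),rect(cm,c,.025))
go([515.8,420,330],tool(187.7))
E
```

```text
time_s: 33.25
position: [0.6913, 0.1121, 0.2729]
tcp_rot: [[-0.442, 0.001, -0.897], [0.0, 1.0, 0.002], [0.897, 0.001, -0.442]]
contact_force: [-0.1, -0.7, 0.4]
finger_gap: 0.0769
time_s: 34.05
position: [0.6093, 0.2999, 0.4142]
tcp_rot: [[-0.963, 0.013, -0.27], [0.011, 1.0, 0.007], [0.27, 0.004, -0.963]]
contact_force: [0.5, -0.7, -0.7]
finger_gap: 0.085
green [235.83098592 254.90140845] (array([544., 112.]), array([59.6, 24.6]), -88.6)
red [380.04166667 193.15625   ] (array([ 674.6, -206.8]), array([93.1, 23.4]), 84.6)
red [281.52702703 258.17567568] (array([534.9,  12.7]), array([62.7, 24.9]), 85.2)
red [541.65 265.2 ] (array([ 506.8, -552.7]), array([30.7, 28.3]), 88.8)
red [440.97058824 295.52941176] (array([ 446.5, -330.2]), array([26. , 23.7]), 88.8)
t 34.1 q [ 0.335  0.709  0.887  0.098  1.794 -1.221] p [606.7 306.  416. ] f [-1.8  4.8  1.8] gap 85.9
[[-0.965  0.007 -0.263]
 [ 0.004  1.     0.01 ]
 [ 0.263  0.008 -0.965]]
world d mm [-90.9 114.  -86. ] travel [1.64 2.82 2.7 ] dr [ 0.26 -2.54 -1.33] N 4 per row [0.41  0.704 0.675] [ 0.064 -0.634 -0.332]
```

View pics/t7.png

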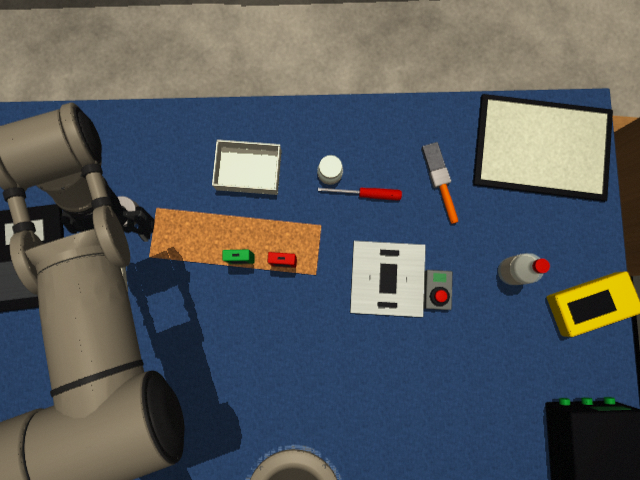

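```bash
python3 -m inch '[{"travel":[0.45,0.65,0.4],"dr":[0.06,-0.65,-0.33],"hand":1},{"travel":[0.45,0.65,0.4],"dr":[0.06,-0.65,-0.33],"hand":1},{"travel":[0.5,0.65,0.4],"dr":[0.06,-0.65,-0.33],"hand":1},{"travel":[0.5,0.5,0.4],"dr":[0.06,-0.65,-0.33],"hand":1},{"travel":[0,0,0],"dr":[0,0,0],"hand":1}]'
python3 - <<'E'
from h import *
cm=viewer.camera_model("wrist");im=viewer.get_image("wrist");cv2.imwrite("pics/w6.png",im)
m=masks(im)
for c in blobs(m["white"],3000): print("white",c[:,0].mean(0),rect(cm,c,.025))
go([515.8,420,250],tool(187.7))
E
```

```text
time_s: 34.6
position: [0.512, 0.4049, 0.3653]
tcp_rot: [[-0.99, -0.142, 0.019], [-0.142, 0.99, 0.004], [-0.019, 0.001, -1.0]]
contact_force: [-0.5, 0.1, 1.4]
finger_gap: 0.0852
white [324.10224439 203.04488778] (array([515.1, 418.2]), array([97.3, 59.8]), 7.3)
white [263.20179372 378.15695067] (array([672.2, 390.3]), array([72.7, 72.3]), -34.4)
white [553.76086957 350.83695652] (array([614.9, 621.8]), array([89.2, 49.5]), -84.3)
t 34.65 q [ 0.551  0.605  1.199 -0.007  1.319 -1.159] p [513.6 404.  366.6] f [ 1.1 -0.7  0. ] gap 85.3
[[-0.99  -0.14   0.02 ]
 [-0.14   0.99   0.004]
 [-0.02   0.001 -1.   ]]
world d mm [   2.2   16.  -116.6] travel [-0.05  0.39  2.92] dr [0.01 0.19 0.06] N 3 per row [-0.017  0.129  0.972] [0.004 0.064 0.02 ]
```

View pics/w6.png

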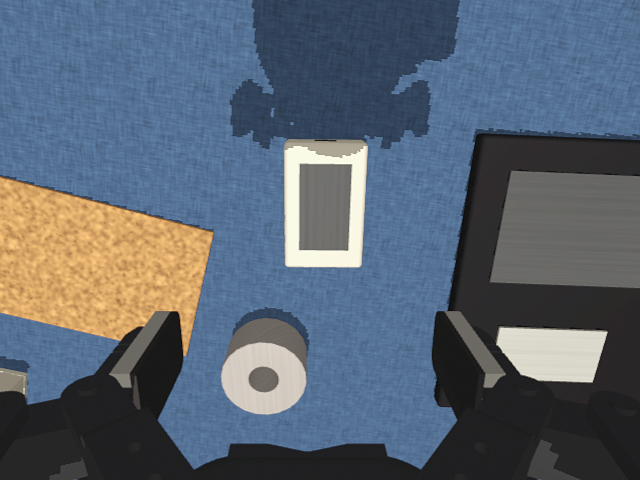

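```bash
python3 -m inch '[{"travel":[-0.05,0.37,0.8],"dr":[0,0.19,0.06],"hand":1},{"travel":[0,0,0.95],"dr":[0,0,0],"hand":1},{"travel":[0,0,0.95],"dr":[0,0,0],"hand":1},{"travel":[0,0,0.7],"dr":[0,0,0],"hand":1},{"travel":[0,0,0],"dr":[0,0,0],"hand":1}]'
python3 - <<'E'
from h import *
go([515.4,419,181],tool(187.5))
E
```

```text
time_s: 35.15
position: [0.5209, 0.4166, 0.2318]
tcp_rot: [[-0.992, -0.126, 0.004], [-0.126, 0.992, 0.004], [-0.005, 0.004, -1.0]]
contact_force: [0.1, -0.5, -0.1]
finger_gap: 0.0854
t 35.15 q [ 0.56   0.758  1.299  0.002  1.078 -1.139] p [520.9 416.6 231.8] f [ 0.1 -0.5 -0.1] gap 85.4
[[-0.992 -0.126  0.004]
 [-0.126  0.992  0.004]
 [-0.005  0.004 -1.   ]]
world d mm [ -5.5   2.4 -50.8] travel [0.14 0.07 1.27] dr [ 0.04  0.05 -0.04] N 2 per row [0.068 0.036 0.635] [ 0.018  0.023 -0.02 ]
```

```bash
python3 -m inch '[{"travel":[0.14,0.07,0.6],"dr":[0.04,0.05,-0.04],"hand":1},{"travel":[0,0,0.5],"dr":[0,0,0],"hand":1},{"travel":[0,0,0],"dr":[0,0,0],"hand":1}]'
python3 - <<'E'
from h import *
go([515.4,419,180],tool(187.5))
E
```

```text
time_s: 35.45
position: [0.52, 0.4173, 0.1916]
tcp_rot: [[-0.992, -0.125, 0.004], [-0.125, 0.992, 0.002], [-0.004, 0.002, -1.0]]
contact_force: [0.3, -0.3, -0.5]
finger_gap: 0.0856
t 35.45 q [ 0.561  0.806  1.327 -0.     1.004 -1.135] p [520.  417.3 191.6] f [ 0.3 -0.3 -0.5] gap 85.6
[[-0.992 -0.125  0.004]
 [-0.125  0.992  0.002]
 [-0.004  0.002 -1.   ]]
world d mm [ -4.6   1.7 -11.6] travel [0.11 0.06 0.29] dr [ 0.02  0.04 -0.05] N 1 per row [0.109 0.056 0.291] [ 0.016  0.039 -0.049]
```

```bash
python3 -m inch '[{"travel":[0.15,0.06,0.27],"dr":[0.02,0.04,-0.05],"hand":1},{"travel":[0,0,0],"dr":[0,0,0],"hand":0},{"travel":[0,0,0],"dr":[0,0,0],"hand":0},{"travel":[0,0,0],"dr":[0,0,0],"hand":0},{"travel":[0,0,0],"dr":[0,0,0],"hand":0},{"travel":[0,0,0],"dr":[0,0,0],"hand":0},{"travel":[0,0,0],"dr":[0,0,0],"hand":0}]' 50
python3 -m inch '[{"travel":[0,0,-0.5],"dr":[0,0,0],"hand":0},{"travel":[0,0,-0.95],"dr":[0,0,0],"hand":0},{"travel":[0,0,-0.95],"dr":[0,0,0],"hand":0},{"travel":[0,0,-0.95],"dr":[0,0,0],"hand":0},{"travel":[0,0,-0.95],"dr":[0,0,0],"hand":0},{"travel":[0,0,0],"dr":[0,0,0],"hand":0}]'
python3 - <<'E'
from h import *
go([480,-150,360],tool(175.4))
E
```

```text
time_s: 36.15
position: [0.5162, 0.419, 0.187]
tcp_rot: [[-0.992, -0.129, 0.006], [-0.129, 0.992, 0.003], [-0.007, 0.003, -1.0]]
contact_force: [0.7, 1.0, -3.8]
finger_gap: 0.0584
time_s: 36.75
position: [0.5148, 0.4184, 0.3611]
tcp_rot: [[-0.992, -0.129, -0.002], [-0.129, 0.992, -0.001], [0.002, -0.001, -1.0]]
contact_force: [0.3, -0.3, -2.7]
finger_gap: 0.0582
t 36.75 q [ 0.567  0.633  1.162 -0.     1.348 -1.133] p [514.8 418.4 361.1] f [ 0.3 -0.3 -2.7] gap 58.2
[[-0.992 -0.129 -0.002]
 [-0.129  0.992 -0.001]
 [ 0.002 -0.001 -1.   ]]
world d mm [ -34.8 -568.4   -1.1] travel [  2.7  -13.98   0.05] dr [-0.01 -0.02  2.  ] N 13 per row [ 0.208 -1.075  0.004] [-0.001 -0.001  0.154]
```

```bash
python3 -m inch '[{"travel":[0.2,-0.98,0],"dr":[0,0,0],"hand":0},{"travel":[0.2,-0.98,0],"dr":[0,0,0],"hand":0},{"travel":[0.2,-0.98,0],"dr":[0,0,0],"hand":0},{"travel":[0.2,-0.98,0],"dr":[0,0,0],"hand":0},{"travel":[0.2,-0.98,0],"dr":[0,0,0],"hand":0},{"travel":[0.2,-0.98,0],"dr":[0,0,0],"hand":0},{"travel":[0.2,-0.98,0],"dr":[0,0,0],"hand":0},{"travel":[0.2,-0.98,0],"dr":[0,0,0],"hand":0}]'
python3 - <<'E'
from h import *
go([492,-229,330],tool(175.4))
E
```

```text
time_s: 37.55
position: [0.4881, 0.0925, 0.3522]
tcp_rot: [[-0.99, -0.138, -0.011], [-0.138, 0.99, -0.002], [0.011, -0.001, -1.0]]
contact_force: [0.6, -0.2, -3.6]
finger_gap: 0.0583
t 37.55 q [ 0.033  0.344  1.677 -0.002  1.131 -1.675] p [488.1  92.5 352.2] f [ 0.6 -0.2 -3.6] gap 58.3
[[-0.99  -0.138 -0.011]
 [-0.138  0.99  -0.002]
 [ 0.011 -0.001 -1.   ]]
world d mm [   3.9 -321.5  -22.2] travel [ 1.01 -7.97  0.57] dr [-0.02 -0.1   2.09] N 8 per row [ 0.126 -0.997  0.071] [-0.002 -0.013  0.262]
```

```bash
python3 -m inch '[{"travel":[0.12,-0.98,0],"dr":[0,0,0],"hand":0},{"travel":[0.12,-0.98,0],"dr":[0,0,0],"hand":0},{"travel":[0.12,-0.98,0],"dr":[0,0,0],"hand":0},{"travel":[0.08,-0.98,0],"dr":[0,0,0.3],"hand":0},{"travel":[0.04,-0.98,0],"dr":[0,0,0.5],"hand":0},{"travel":[0,-0.98,0.1],"dr":[0,0,0.5],"hand":0},{"travel":[0,-0.9,0.2],"dr":[0,0,0.4],"hand":0},{"travel":[0,0,0],"dr":[0,0,0.2],"hand":0}]'
python3 - <<'E'
from h import *
go([492,-229,245],tool(175.4))
E
```

```text
time_s: 38.35
position: [0.4918, -0.1942, 0.3314]
tcp_rot: [[-0.997, 0.072, -0.022], [0.072, 0.997, 0.0], [0.022, -0.001, -1.0]]
contact_force: [0.1, 1.0, -3.4]
finger_gap: 0.0583
t 38.35 q [-0.518  0.424  1.615 -0.012  1.122 -2.012] p [ 491.8 -194.2  331.4] f [ 0.1  1.  -3.4] gap 58.3
[[-0.997  0.072 -0.022]
 [ 0.072  0.997  0.   ]
 [ 0.022 -0.001 -1.   ]]
world d mm [  0.2 -34.8 -86.4] travel [-0.12 -0.86  2.16] dr [-0.01 -0.21  0.08] N 3 per row [-0.038 -0.288  0.72 ] [-0.004 -0.069  0.026]
```

```bash
python3 -m inch '[{"travel":[-0.04,-0.45,0.6],"dr":[0,-0.1,0.04],"hand":0},{"travel":[-0.04,-0.4,0.6],"dr":[0,-0.1,0.04],"hand":0},{"travel":[0,0,0.7],"dr":[0,0,0],"hand":0},{"travel":[0,0,0],"dr":[0,0,0],"hand":0}]'
python3 - <<'E'
from h import *
go([492,-229,215],tool(175.4))
E
```

```text
time_s: 38.75
position: [0.4902, -0.2287, 0.2501]
tcp_rot: [[-0.996, 0.084, -0.003], [0.084, 0.996, 0.002], [0.004, 0.002, -1.0]]
contact_force: [-0.7, 0.9, -4.4]
finger_gap: 0.0584
t 38.75 q [-0.578  0.543  1.676 -0.     0.927 -2.065] p [ 490.2 -228.7  250.1] f [-0.7  0.9 -4.4] gap 58.4
[[-0.996  0.084 -0.003]
 [ 0.084  0.996  0.002]
 [ 0.004  0.002 -1.   ]]
world d mm [  1.8  -0.3 -35.1] travel [-0.05 -0.    0.88] dr [ 0.02 -0.03 -0.04] N 1 per row [-0.048 -0.005  0.877] [ 0.018 -0.034 -0.036]
```

```bash
python3 -m inch '[{"travel":[-0.05,0,0.7],"dr":[0.02,-0.03,-0.04],"hand":0},{"travel":[0,0,0.42],"dr":[0,0,0],"hand":0},{"travel":[0,0,0],"dr":[0,0,0],"hand":0}]'
python3 - <<'E'
from h import *
go([492,-229,199],tool(175.4))
E
```

```text
time_s: 39.05
position: [0.4929, -0.2273, 0.2056]
tcp_rot: [[-0.997, 0.078, 0.0], [0.078, 0.997, -0.0], [-0.0, -0.0, -1.0]]
contact_force: [0.1, 0.2, -3.1]
finger_gap: 0.0582
t 39.05 q [-0.573  0.611  1.707 -0.     0.824 -2.066] p [ 492.9 -227.3  205.6] f [ 0.1  0.2 -3.1] gap 58.2
[[-0.997  0.078  0.   ]
 [ 0.078  0.997 -0.   ]
 [-0.    -0.    -1.   ]]
world d mm [-0.9 -1.7 -6.6] travel [ 0.02 -0.04  0.17] dr [-0.    0.    0.02] N 1 per row [ 0.018 -0.043  0.166] [-0.002  0.001  0.02 ]
```

```bash
python3 -m inch '[{"travel":[0.02,-0.06,0.1],"dr":[0,0,0],"hand":0},{"travel":[0,0,0.06],"dr":[0,0,0],"hand":0},{"travel":[0,0,0],"dr":[0,0,0],"hand":0.9},{"travel":[0,0,0],"dr":[0,0,0],"hand":0.95},{"travel":[0,0,0],"dr":[0,0,0],"hand":1},{"travel":[0,0,-0.5],"dr":[0,0,0],"hand":1},{"travel":[0,0,-0.9],"dr":[0,0,0],"hand":1},{"travel":[0,0,-0.5],"dr":[0,0,0],"hand":1}]'
python3 -m inch '[{"travel":[0.3,-0.96,0],"dr":[0,0,0],"hand":0},{"travel":[0.3,-0.96,0],"dr":[0,0,0],"hand":0},{"travel":[0.3,-0.96,0],"dr":[0,0,0],"hand":0},{"travel":[0,0,0],"dr":[0,0,0],"hand":0},{"travel":[0,0,0],"dr":[0,0,0],"hand":0},{"travel":[0,0,0],"dr":[0,0,0],"hand":0}]'
python3 - <<'E'
from h import *
im=viewer.get_image("top");cm=viewer.camera_model("top");cv2.imwrite("pics/t8.png",cv2.resize(im[200:350,220:480],None,fx=3,fy=3))
w=viewer.get_image("wrist");cv2.imwrite("pics/w8.png",w)
go([448,-342.5,240],tool(175.4))
E
```

```text
time_s: 39.85
position: [0.4927, -0.2292, 0.2816]
tcp_rot: [[-0.997, 0.077, 0.004], [0.077, 0.997, -0.003], [-0.005, -0.002, -1.0]]
contact_force: [0.2, 0.0, -0.2]
finger_gap: 0.0852
time_s: 40.45
position: [0.4482, -0.3448, 0.2901]
tcp_rot: [[-0.997, 0.075, 0.016], [0.074, 0.997, -0.013], [-0.017, -0.011, -1.0]]
contact_force: [-0.2, -0.1, 0.1]
finger_gap: 0.0001
t 40.55 q [-0.791  0.523  1.576  0.003  1.023 -2.29 ] p [ 448.4 -344.2  290. ] f [-1.1 -0.6  0.8] gap 0.0
[[-0.997  0.073  0.016]
 [ 0.073  0.997 -0.012]
 [-0.017 -0.011 -1.   ]]
world d mm [ -0.4   1.7 -50. ] travel [0.03 0.06 1.25] dr [-0.11  0.16  0.07] N 2 per row [0.017 0.028 0.624] [-0.053  0.082  0.033]
```

View pics/t8.png

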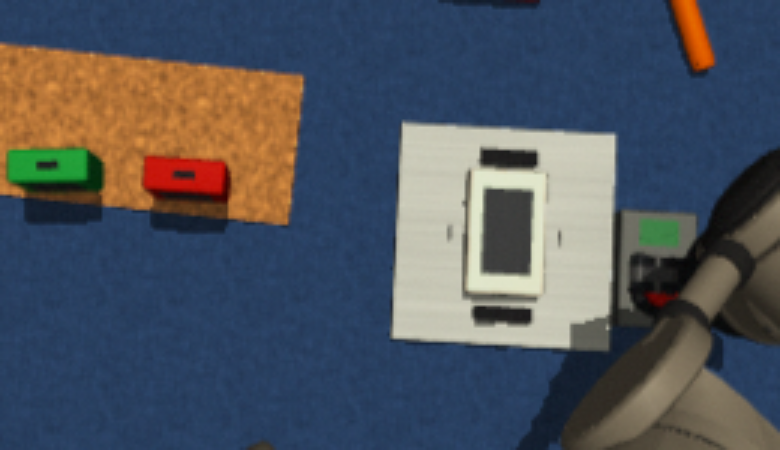

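View pics/w8.png

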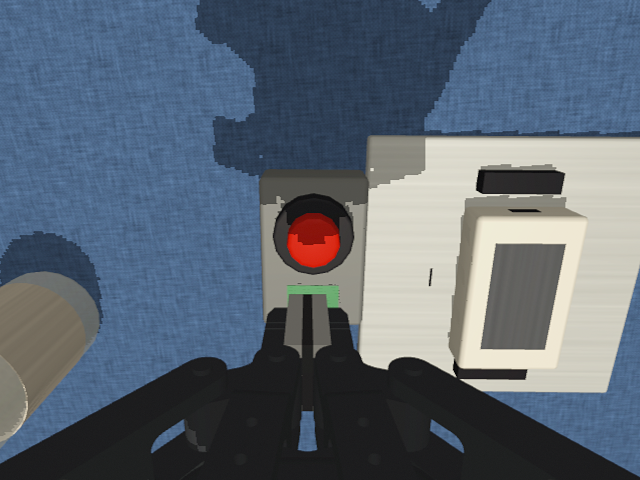

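```bash
python3 -c "
from h import *
print(at(viewer.camera_model('top'),(220+507/3,200+231.7/3),.037))"
python3 -m inch '[{"travel":[0.02,0.05,0.5],"dr":[-0.11,0.16,0.07],"hand":0},{"travel":[0,0,0.65],"dr":[0,0,0],"hand":0},{"travel":[0,0,0],"dr":[0,0,0],"hand":0}]'
python3 - <<'E'
from h import *
go([448,-342.5,220],tool(175.4))
E
```

```text
[ 0.49147008 -0.22838345  0.037     ]
time_s: 40.85
position: [0.4491, -0.3395, 0.2413]
tcp_rot: [[-0.997, 0.078, -0.001], [0.078, 0.997, 0.002], [0.002, 0.002, -1.0]]
contact_force: [-0.7, 0.2, -0.1]
finger_gap: -0.0001
t 40.85 q [-7.840e-01  5.870e-01  1.620e+00  1.000e-03  9.370e-01 -2.277e+00] p [ 449.1 -339.5  241.3] f [-0.7  0.2 -0.1] gap -0.1
[[-0.997  0.078 -0.001]
 [ 0.078  0.997  0.002]
 [ 0.002  0.002 -1.   ]]
world d mm [ -1.1  -3.  -21.3] travel [ 0.02 -0.08  0.53] dr [ 0.02 -0.01  0.02] N 1 per row [ 0.021 -0.078  0.532] [ 0.02  -0.015  0.022]
```

```bash
python3 -m inch '[{"travel":[0.02,-0.09,0.3],"dr":[0,0,0],"hand":0},{"travel":[0,0,0.15],"dr":[0,0,0],"hand":0},{"travel":[0,0,0.1],"dr":[0,0,0],"hand":0},{"travel":[0,0,0.05],"dr":[0,0,0],"hand":0}]'
python3 -m inch '[{"travel":[0,0,0.04],"dr":[0,0,0],"hand":0},{"travel":[0,0,0.03],"dr":[0,0,0],"hand":0}]'
python3 -m inch '[{"travel":[0,0,0.03],"dr":[0,0,0],"hand":0},{"travel":[0,0,0.02],"dr":[0,0,0],"hand":0}]'

```

```text
time_s: 41.25
position: [0.4487, -0.3424, 0.2189]
tcp_rot: [[-0.997, 0.076, -0.002], [0.076, 0.997, 0.002], [0.002, 0.002, -1.0]]
contact_force: [-6.9, 6.5, 29.2]
finger_gap: 0.0001
time_s: 41.45
position: [0.4485, -0.3421, 0.2195]
tcp_rot: [[-0.997, 0.076, -0.001], [0.076, 0.997, 0.001], [0.001, 0.001, -1.0]]
contact_force: [-2.1, 1.7, 4.0]
finger_gap: 0.0001
time_s: 41.65
position: [0.4483, -0.342, 0.2195]
tcp_rot: [[-0.997, 0.076, -0.0], [0.076, 0.997, 0.0], [0.0, 0.0, -1.0]]
contact_force: [-2.7, 2.3, 2.9]
finger_gap: -0.0001
```

```bash
python3 -m inch '[{"travel":[0,0,-0.5],"dr":[0,0,0],"hand":0},{"travel":[0,0,-0.95],"dr":[0,0,0],"hand":0.7},{"travel":[-0.1,0.8,-0.5],"dr":[0,-0.5,0],"hand":1},{"travel":[-0.1,0.95,0],"dr":[0,-0.8,0],"hand":1},{"travel":[0,0.8,0],"dr":[0,-0.8,0],"hand":1},{"travel":[0,0.2,0],"dr":[0,-0.5,0],"hand":1},{"travel":[0,0,0],"dr":[0,0,0],"hand":1}]'
cat > ik.py <<'E'
from h import *
from scipy.optimize import least_squares
A2,A3,OF,LAT,D=507.05,378.46,45.58,76.5,140.;H=80.6+D
lo=np.array([-2.53,-.77,.04,-1,.28,-3.11])+.03;hi=np.array([2.53,2.02,2.7,4.14,2.66,3.11])-.03
def rot(ax,a):return Ro.from_euler(ax,a).as_matrix()
def fk(q,var=0):
    R1=rot("z",q[0]);R2=R1@rot("y",q[1]);R3=R1@rot("y",q[1]+q[2]);R4=R3@rot("z",q[3]);R5=R4@rot("y",q[4]);R6=R5@rot("z",q[5])
    p=np.array([0.57,0,H])+0;p=R1@p+R1@[0,LAT,0]+R2@[0,0,A2]+R3@[0,0,A3]
    p=p+(R3 if var==0 else R4)@[OF,0,0]+R5@[0,0,D]
    return p,R6@OFF
OFF=np.eye(3)
E
python3 - <<'E'
import ik
from ik import *
s=st()
ik.OFF=np.eye(3)
_,R=fk(s["q"]);O=R.T@s["tcp_rot"];print("OFF",O.round(3))
g=np.load("grasp.npy");q=np.array([-.682,.53,1.976,.355,.436,-2.48])
ik.OFF=O
for v in (0,1):
    p,R=fk(s["q"],v);print(v,p.round(1),(s["position"]*1000).round(1),R.round(3).tolist())
    p,R=fk(q,v);print(v,p.round(1),g[9:]*1000,np.abs(R-g[:9].reshape(3,3)).max())
    print(fk([.043,1.412,.455,.08,2.581,-1.494],v)[0].round(1),"vs 710,112.6,111.4")
E
```

```text
time_s: 42.35
position: [0.4659, -0.2306, 0.3029]
tcp_rot: [[-0.956, 0.079, 0.283], [0.075, 0.997, -0.026], [-0.285, -0.003, -0.959]]
contact_force: [-0.3, -0.5, 0.2]
finger_gap: 0.0845
t 42.35 q [-0.648  0.387  1.789  0.228  0.731 -2.292] p [ 465.9 -230.6  302.9] f [-0.3 -0.5  0.2] gap 84.5
[[-0.956  0.079  0.283]
 [ 0.075  0.997 -0.026]
 [-0.285 -0.003 -0.959]]
OFF [[-0. -1. -0.]
 [ 1.  0. -0.]
 [-0. -0.  1.]]
0 [ 466.3 -230.8  302.9] [ 465.9 -230.6  302.9] [[-0.956, 0.079, 0.283], [0.075, 0.997, -0.026], [-0.285, -0.003, -0.959]]
0 [ 430.4 -224.5  191.4] [ 429.71168727 -223.8435184   191.74121033] 0.0005896181484990604
[710.6 113.1 110.4] vs 710,112.6,111.4
1 [ 473.1 -223.   303.9] [ 465.9 -230.6  302.9] [[-0.956, 0.079, 0.283], [0.075, 0.997, -0.026], [-0.285, -0.003, -0.959]]
1 [ 442.2 -213.6  193.1] [ 429.71168727 -223.8435184   191.74121033] 0.0005896181484990604
[710.5 116.7 110.5] vs 710,112.6,111.4
```

```bash
cat >> ik.py <<'E'
OFF=np.array([[0,-1,0],[1,0,0],[0,0,1.]])
def ik(p,R,q0):
    def f(q):
        P,Q=fk(q);return np.r_[(P-p)/100,(Q-R).ravel()]
    r=least_squares(f,np.clip(q0,lo+1e-3,hi-1e-3),bounds=(lo,hi));return r.x,np.sqrt(2*r.cost)
E
python3 - <<'E'
from ik import *
s=robot.read_state();q0=s["q"]
# pick options
for tilt in (-15,-18,-20,-22,-25):
    R=tool(175.4,tilt);g=np.array([491.5-20*.997,-228.4+20*.08,39]);q,e=ik(g-155*R[:,2],R,q0);print("pick",tilt,q.round(2),round(e,4))
xs=np.array([.992,-.127]);ys=np.array([.127,.992]);c0=np.array([587.8,130.6])
qp=np.array([.043,1.412,.455,.08,2.581,-1.494])
for pt in (-15,-20):
  for yS in (75,100):
    for yaw in range(120,301,15):
      R=tool(yaw,90+pt);C=np.r_[c0+xs*-42+ys*yS,52]
      # centre in tool: grasp at 155, pad; offset 20 along drive, drive mid 14 below grasp
      Rp=tool(175.4,pt);ct=Rp.T@(np.array([491.5,-228.4,24.5])-(np.array([491.5-20*.997,-228.4+20*.08,39])-155*Rp[:,2]))
      P=C-R@ct
      best=min((ik(P,R,x) for x in (qp,qp+[.4,0,.3,.8,-.5,.5],qp+[-.3,0,.5,-.6,-.5,-.5],[0,.6,1.8,1.57,1.5,-1])),key=lambda z:z[1])
      if best[1]<.02: print(pt,yS,yaw,P.round(),best[0].round(2),round(best[1],4))
E
```

```text
pick -15 [-0.68  0.54  1.97  0.35  0.44 -2.47] 0.0
pick -18 [-0.7   0.53  2.01  0.5   0.38 -2.63] 0.0
pick -20 [-0.71  0.53  2.04  0.63  0.35 -2.77] 0.0
pick -22 [-0.72  0.53  2.06  0.77  0.33 -2.93] 0.0
pick -25 [-0.74  0.53  2.09  0.92  0.31 -3.08] 0.0379
-15 75 120 [638.  68. 112.] [-0.18  1.12  1.2   0.88  1.85 -0.95] 0.0
-15 75 135 [672.  94. 112.] [-0.1   1.21  0.95  0.77  2.07 -0.93] 0.0
-15 75 150 [698. 128. 112.] [-0.02  1.31  0.7   0.67  2.29 -0.95] 0.0
-15 75 165 [714. 168. 112.] [ 0.07  1.42  0.44  0.55  2.51 -1.02] 0.0
-15 75 225 [672. 326. 112.] [ 0.42  1.5   0.23 -0.72  2.58 -2.31] 0.0
-15 75 240 [638. 353. 112.] [ 0.5   1.39  0.5  -0.78  2.34 -2.34] 0.0
-15 75 255 [598. 369. 112.] [ 0.57  1.29  0.76 -0.86  2.11 -2.34] 0.0
-15 75 270 [556. 375. 112.] [ 0.64  1.19  1.01 -0.95  1.89 -2.32] 0.0
-15 100 120 [641.  93. 112.] [-0.14  1.13  1.19  0.91  1.84 -0.93] 0.0
-15 100 135 [675. 119. 112.] [-0.07  1.22  0.94  0.8   2.05 -0.9 ] 0.0
-15 100 150 [701. 153. 112.] [ 0.01  1.32  0.67  0.71  2.28 -0.91] 0.0
-15 100 165 [717. 193. 112.] [ 0.09  1.44  0.38  0.62  2.52 -0.95] 0.
[... 712 characters left out ...]
255 [597. 365. 125.] [ 0.57  1.24  0.8  -0.8   2.05 -2.32] 0.0
-20 75 270 [556. 370. 125.] [ 0.63  1.15  1.04 -0.9   1.83 -2.32] 0.0
-20 100 120 [639.  96. 125.] [-0.13  1.08  1.22  0.86  1.77 -0.92] 0.0
-20 100 135 [672. 122. 125.] [-0.06  1.17  0.97  0.75  1.99 -0.92] 0.0
-20 100 150 [698. 155. 125.] [ 0.02  1.27  0.71  0.65  2.21 -0.95] 0.0
-20 100 165 [714. 194. 125.] [ 0.1   1.38  0.45  0.53  2.43 -1.02] 0.0
-20 100 225 [672. 348. 125.] [ 0.44  1.51  0.14 -0.66  2.59 -2.28] 0.0
-20 100 240 [639. 374. 125.] [ 0.52  1.39  0.44 -0.73  2.34 -2.32] 0.0
-20 100 255 [600. 390. 125.] [ 0.59  1.28  0.7  -0.8   2.11 -2.35] 0.0
-20 100 270 [559. 395. 125.] [ 0.66  1.18  0.96 -0.9   1.88 -2.35] 0.0
```

```bash
python3 - <<'E'
from h import *
go([471.6,-226.8,80],tool(175.4,-15),grasp=True)
E
```

```text
t 42.35 q [-0.648  0.387  1.789  0.228  0.731 -2.292] p [ 465.9 -230.6  302.9] f [-0.3 -0.5  0.2] gap 84.5
[[-0.956  0.079  0.283]
 [ 0.075  0.997 -0.026]
 [-0.285 -0.003 -0.959]]
world d mm [-34.3   7.  -73.2] travel [1.35 0.11 1.51] dr [-0.03  0.26  0.01] N 2 per row [0.677 0.056 0.753] [-0.013  0.128  0.007]
```

```bash
python3 -m inch '[{"travel":[0.66,0.06,0.7],"dr":[0,0.13,0],"hand":1},{"travel":[0.66,0.06,0.7],"dr":[0,0.13,0],"hand":1},{"travel":[0,0,0],"dr":[0,0,0],"hand":1}]'
python3 - <<'E'
from h import *
go([471.6,-226.8,36],tool(175.4,-15),grasp=True)
E
```

```text
time_s: 42.65
position: [0.4317, -0.2247, 0.2348]
tcp_rot: [[-0.963, 0.079, 0.259], [0.074, 0.997, -0.027], [-0.26, -0.007, -0.966]]
contact_force: [0.0, 0.2, -0.0]
finger_gap: 0.0854
t 42.65 q [-0.679  0.451  1.937  0.275  0.549 -2.392] p [ 431.7 -224.7  234.8] f [ 0.   0.2 -0. ] gap 85.4
[[-0.963  0.079  0.259]
 [ 0.074  0.997 -0.027]
 [-0.26  -0.007 -0.966]]
world d mm [ -0.1   1.1 -49.1] travel [0.32 0.04 1.18] dr [-0.06  0.01  0.03] N 2 per row [0.161 0.018 0.592] [-0.029  0.005  0.015]
```

```bash
python3 -m inch '[{"travel":[0.16,0.03,0.58],"dr":[-0.03,0,0],"hand":1},{"travel":[0.16,0.03,0.55],"dr":[-0.03,0,0],"hand":1},{"travel":[0,0,0],"dr":[0,0,0],"hand":1}]'
python3 - <<'E'
from h import *
go([471.6,-226.8,37],tool(175.4,-15),grasp=True)
E
```

```text
time_s: 42.95
position: [0.4346, -0.2263, 0.1898]
tcp_rot: [[-0.961, 0.079, 0.264], [0.076, 0.997, -0.024], [-0.265, -0.003, -0.964]]
contact_force: [0.9, 0.2, -0.2]
finger_gap: 0.0855
t 42.95 q [-0.679  0.54   1.962  0.352  0.439 -2.476] p [ 434.6 -226.3  189.8] f [ 0.9  0.2 -0.2] gap 85.5
[[-0.961  0.079  0.264]
 [ 0.076  0.997 -0.024]
 [-0.265 -0.003 -0.964]]
world d mm [-3.   2.7 -3.1] travel [0.1  0.06 0.05] dr [-0.03  0.06  0.01] N 1 per row [0.099 0.061 0.054] [-0.027  0.058  0.015]
```

```bash
python3 -m inch '[{"travel":[0.1,0.08,0.05],"dr":[0,0.05,0],"hand":1},{"travel":[0,0,0],"dr":[0,0,0],"hand":0},{"travel":[0,0,0],"dr":[0,0,0],"hand":0},{"travel":[0,0,0],"dr":[0,0,0],"hand":0},{"travel":[0,0,0],"dr":[0,0,0],"hand":0},{"travel":[0,0,0],"dr":[0,0,0],"hand":0},{"travel":[0,0,0],"dr":[0,0,0],"hand":0}]' 60
python3 - <<'E'
from h import *
s=st();print((s["position"]+.155*s["tcp_rot"][:,2])*1000)
np.save("grasp.npy",np.r_[s["tcp_rot"].ravel(),s["position"]])
xs=np.array([.992,-.127]);ys=np.array([.127,.992]);C=np.r_[np.array([587.8,130.6])+xs*-35+ys*95,52]
print(C,stand([491.5,-228.4,24.5],-4.6,155,C))
from ik import *
P,R=stand([491.5,-228.4,24.5],-4.6,155,C)
for dz in (0,60,120):print(ik(P+[0,0,dz],R,[0,1.35,.6,.6,2.3,-1]))
E
```

```text
time_s: 43.65
position: [0.4339, -0.2246, 0.192]
tcp_rot: [[-0.961, 0.079, 0.264], [0.075, 0.997, -0.027], [-0.265, -0.007, -0.964]]
contact_force: [-0.5, 0.2, -2.9]
finger_gap: 0.0584
t 43.65 q [-0.676  0.533  1.965  0.345  0.439 -2.467] p [ 433.9 -224.6  192. ] f [-0.5  0.2 -2.9] gap 58.4
[[-0.961  0.079  0.264]
 [ 0.075  0.997 -0.027]
 [-0.265 -0.007 -0.964]]
[ 474.75238991 -228.80089309   42.52112531]
tilt 74.60000000000049 centre in tool mm [-11.3   1.8 176.8]
[565.145 229.285  52.   ] (array([716.11189769, 156.8512766 , 109.83497366]), array([[-0.24067558,  0.42261826, -0.87376717],
       [ 0.11222886,  0.90630779,  0.40744432],
       [ 0.9640954 ,  0.        , -0.26555612]]))
tilt 74.60000000000049 centre in tool mm [-11.3   1.8 176.8]
(array([ 0.02775825,  1.38337402,  0.524152  ,  0.67831394,  2.38323309,
       -0.90930029]), np.float64(3.0541351354040976e-11))
(array([ 0.02775825,  1.30284037,  0.54636082,  0.71976108,  2.42789336,
       -0.85339729]), np.float64(5.0982941427040754e-11))
(array([ 0.02775825,  1.23498509,  0.53807308,  0.78332609,  2.4835668 ,
       -0.77130877]), np.float64(1.599670743187198e-12))
```

```bash
python3 -m inch '[{"travel":[-0.13,0,-0.5],"dr":[0,0,0],"hand":0},{"travel":[-0.25,0,-0.95],"dr":[0,0,0],"hand":0},{"travel":[-0.25,0,-0.95],"dr":[0,0,0],"hand":0},{"travel":[-0.25,0,-0.95],"dr":[0,0,0],"hand":0},{"travel":[-0.25,0,-0.95],"dr":[0,0,0],"hand":0},{"travel":[-0.2,0,-0.7],"dr":[0,0,0],"hand":0}]'
python3 -m inch '[{"travel":[-0.36,0.9,0.1],"dr":[0,0,0],"hand":0},{"travel":[-0.36,0.96,0.1],"dr":[0,0,0],"hand":0},{"travel":[-0.36,0.96,0.1],"dr":[0,0,0],"hand":0},{"travel":[-0.36,0.96,0.1],"dr":[0,0,0],"hand":0},{"travel":[-0.36,0.96,0.1],"dr":[0,0.5,0],"hand":0},{"travel":[-0.36,0.96,0.1],"dr":[0,0.9,0],"hand":0},{"travel":[-0.36,0.96,0.1],"dr":[0,0.9,0],"hand":0},{"travel":[-0.36,0.8,0],"dr":[0,0.9,0],"hand":0}]'
cat > w.py <<'E'
from h import *
import sys
C=np.array([565.1,229.3,52])
P,R=stand([491.5,-230.2,24.5],-4.6,155,C,dz=float(sys.argv[1]));print(P.round(1));go(P,R)
E
python3 w.py 120
```

```text
time_s: 44.25
position: [0.4312, -0.2224, 0.4003]
tcp_rot: [[-0.965, 0.08, 0.249], [0.078, 0.997, -0.018], [-0.25, 0.002, -0.968]]
contact_force: [0.6, -1.0, -3.5]
finger_gap: 0.0582
time_s: 45.05
position: [0.5765, 0.0715, 0.4]
tcp_rot: [[-0.992, 0.091, -0.086], [0.092, 0.996, 0.001], [0.086, -0.007, -0.996]]
contact_force: [0.6, 1.2, -3.4]
finger_gap: 0.0584
tilt 74.60000000000049 centre in tool mm [-1.140e+01  1.000e-01  1.768e+02]
[716.8 158.5 230. ]
t 45.05 q [-0.009  0.471  1.336  0.     1.42  -1.487] p [576.5  71.5 400. ] f [ 0.6  1.2 -3.4] gap 58.4
[[-0.992  0.091 -0.086]
 [ 0.092  0.996  0.001]
 [ 0.086 -0.007 -0.996]]
world d mm [ 140.3   87.  -170. ] travel [-3.65  2.52  3.93] dr [-2.29 11.5   2.65] N 13 per row [-0.28   0.193  0.303] [-0.176  0.885  0.204]
```

```bash
python3 -m inch '[{"travel":[-0.4,0.54,0],"dr":[0,0,0.83],"hand":0},{"travel":[-0.4,0.54,0],"dr":[0,0,0.83],"hand":0},{"travel":[-0.3,0.6,0],"dr":[0,0,0.83],"hand":0},{"travel":[-0.3,0.6,0],"dr":[0,0,0.83],"hand":0},{"travel":[0,0,0],"dr":[0,0,0],"hand":0}]'
python3 w.py 150
```

```text
time_s: 45.55
position: [0.655, 0.1573, 0.3876]
tcp_rot: [[-0.897, 0.431, -0.095], [0.433, 0.901, 0.002], [0.087, -0.04, -0.995]]
contact_force: [-0.7, -0.1, -4.1]
finger_gap: 0.0584
tilt 74.60000000000049 centre in tool mm [-1.140e+01  1.000e-01  1.768e+02]
[716.8 158.5 260. ]
t 45.55 q [ 0.119  0.664  1.035  0.013  1.537 -1.005] p [655.  157.3 387.6] f [-0.7 -0.1 -4.1] gap 58.4
[[-0.897  0.431 -0.095]
 [ 0.433  0.901  0.002]
 [ 0.087 -0.04  -0.995]]
world d mm [  61.8    1.2 -127.7] travel [-1.65  0.82  3.03] dr [-0.25 11.6  -0.33] N 13 per row [-0.127  0.063  0.233] [-0.019  0.892 -0.026]
```

```bash
python3 -m inch '[{"travel":[-0.15,0.06,0.18],"dr":[-0.03,0.95,-0.03],"hand":0},{"travel":[-0.17,0.06,0.15],"dr":[-0.03,0.95,-0.03],"hand":0},{"travel":[-0.19,0.06,0.13],"dr":[-0.03,0.95,-0.03],"hand":0},{"travel":[-0.2,0.06,0.1],"dr":[-0.03,0.95,-0.03],"hand":0},{"travel":[-0.22,0.06,0.08],"dr":[-0.03,0.95,-0.03],"hand":0},{"travel":[-0.23,0.06,0.05],"dr":[-0.03,0.95,-0.03],"hand":0},{"travel":[-0.24,0.06,0.03],"dr":[-0.03,0.95,-0.03],"hand":0},{"travel":[-0.24,0.06,0],"dr":[-0.03,0.95,-0.03],"hand":0}]'
python3 w.py 100
```

```text
time_s: 46.35
position: [0.7064, 0.1511, 0.3285]
tcp_rot: [[-0.559, 0.415, -0.718], [0.257, 0.91, 0.326], [0.788, -0.002, -0.615]]
contact_force: [1.0, 0.7, -3.7]
finger_gap: 0.0586
tilt 74.60000000000049 centre in tool mm [-1.140e+01  1.000e-01  1.768e+02]
[716.8 158.5 210. ]
t 46.35 q [ 0.036  1.03   0.6    0.492  2.302 -0.926] p [706.4 151.1 328.5] f [ 1.   0.7 -3.7] gap 58.6
[[-0.559  0.415 -0.718]
 [ 0.257  0.91   0.326]
 [ 0.788 -0.002 -0.615]]
world d mm [  10.4    7.4 -118.5] travel [-2.43  0.28  1.7 ] dr [-0.08  3.76  0.02] N 4 per row [-0.608  0.071  0.424] [-0.02   0.941  0.004]
```

```bash
python3 -m inch '[{"travel":[-0.55,0.07,0.45],"dr":[0,0.6,0],"hand":0},{"travel":[-0.6,0.07,0.42],"dr":[0,0.6,0],"hand":0},{"travel":[-0.65,0.05,0.35],"dr":[0,0.6,0],"hand":0},{"travel":[-0.65,0,0.3],"dr":[0,0.6,0],"hand":0},{"travel":[-0.5,0,0.2],"dr":[0,0.6,0],"hand":0},{"travel":[0,0,0],"dr":[0,0.4,0],"hand":0},{"travel":[0,0,0],"dr":[0,0,0],"hand":0}]'
python3 w.py 20
```

```text
time_s: 47.05
position: [0.712, 0.1525, 0.1804]
tcp_rot: [[-0.263, 0.423, -0.867], [0.123, 0.906, 0.405], [0.957, -0.0, -0.29]]
contact_force: [0.2, -0.8, -3.0]
finger_gap: 0.0579
tilt 74.60000000000049 centre in tool mm [-1.140e+01  1.000e-01  1.768e+02]
[716.8 158.5 130. ]
t 47.05 q [ 0.023  1.273  0.58   0.687  2.408 -0.88 ] p [712.  152.5 180.4] f [ 0.2 -0.8 -3. ] gap 57.9
[[-0.263  0.423 -0.867]
 [ 0.123  0.906  0.405]
 [ 0.957 -0.    -0.29 ]]
world d mm [  4.8   6.  -50.4] travel [-1.22  0.19  0.32] dr [ 0.01  0.25 -0.  ] N 2 per row [-0.61   0.094  0.161] [ 0.003  0.123 -0.002]
```

```bash
python3 -m inch '[{"travel":[-0.6,0.1,0.16],"dr":[0,0.12,0],"hand":0},{"travel":[-0.4,0.09,0.12],"dr":[0,0.12,0],"hand":0},{"travel":[0,0,0],"dr":[0,0,0],"hand":0}]'
python3 w.py 0
python3 - <<'E'
from h import *
cv2.imwrite("pics/s6.png",cv2.resize(viewer.get_image("scene")[180:340,250:500],None,fx=3,fy=3))
E
```

```text
time_s: 47.35
position: [0.7165, 0.1583, 0.1388]
tcp_rot: [[-0.247, 0.425, -0.871], [0.114, 0.905, 0.41], [0.962, 0.002, -0.272]]
contact_force: [0.8, 0.3, -3.4]
finger_gap: 0.0582
tilt 74.60000000000049 centre in tool mm [-1.140e+01  1.000e-01  1.768e+02]
[716.8 158.5 110. ]
t 47.35 q [ 0.029  1.345  0.533  0.697  2.397 -0.883] p [716.5 158.3 138.8] f [ 0.8  0.3 -3.4] gap 58.2
[[-0.247  0.425 -0.871]
 [ 0.114  0.905  0.41 ]
 [ 0.962  0.002 -0.272]]
world d mm [  0.3   0.2 -28.8] travel [-0.69  0.01  0.19] dr [0.03 0.07 0.01] N 1 per row [-0.694  0.007  0.191] [0.031 0.067 0.007]
```

View pics/s6.png

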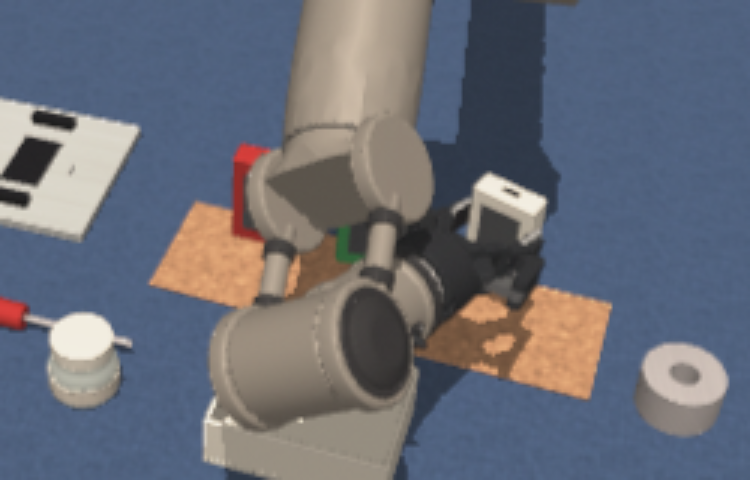

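```bash
python3 -m inch '[{"travel":[-0.35,0,0.1],"dr":[0.03,0.07,0],"hand":0},{"travel":[-0.2,0,0.05],"dr":[0,0,0],"hand":0},{"travel":[0,0,0],"dr":[0,0,0],"hand":0}]'
python3 w.py 0
```

```text
time_s: 47.7
position: [0.7175, 0.1579, 0.1188]
tcp_rot: [[-0.247, 0.422, -0.872], [0.111, 0.907, 0.407], [0.963, 0.004, -0.271]]
contact_force: [0.2, -0.1, -3.0]
finger_gap: 0.0581
tilt 74.60000000000049 centre in tool mm [-1.140e+01  1.000e-01  1.768e+02]
[716.8 158.5 110. ]
t 47.7 q [ 0.029  1.377  0.515  0.686  2.39  -0.9  ] p [717.5 157.9 118.8] f [ 0.2 -0.1 -3. ] gap 58.1
[[-0.247  0.422 -0.872]
 [ 0.111  0.907  0.407]
 [ 0.963  0.004 -0.271]]
world d mm [-0.7  0.6 -8.8] travel [-0.21  0.01  0.08] dr [0.   0.05 0.04] N 1 per row [-0.205  0.007  0.08 ] [0.003 0.052 0.037]
```

```bash
python3 -m inch '[{"travel":[-0.12,0,0.05],"dr":[0,0.06,0],"hand":0},{"travel":[-0.06,0,0.02],"dr":[0,0.03,0],"hand":0}]'
python3 -m inch '[{"travel":[-0.05,0,0.01],"dr":[0,0,0],"hand":0}]'
python3 -m inch '[{"travel":[-0.05,0,0.01],"dr":[0,0,0],"hand":0}]'
```

```text
time_s: 47.9
position: [0.717, 0.1582, 0.1115]
tcp_rot: [[-0.24, 0.422, -0.874], [0.107, 0.907, 0.408], [0.965, 0.005, -0.262]]
contact_force: [0.3, -0.1, -2.7]
finger_gap: 0.058
time_s: 48.0
position: [0.7172, 0.1582, 0.1102]
tcp_rot: [[-0.239, 0.421, -0.875], [0.105, 0.907, 0.408], [0.965, 0.006, -0.261]]
contact_force: [1.7, 1.1, 7.8]
finger_gap: 0.058
time_s: 48.1
position: [0.7175, 0.1581, 0.11]
tcp_rot: [[-0.239, 0.42, -0.875], [0.102, 0.907, 0.407], [0.966, 0.008, -0.26]]
contact_force: [0.5, 1.3, 8.7]
finger_gap: 0.0583
```

```bash
python3 -m inch '[{"travel":[0,0,0],"dr":[0,0,0],"hand":0.75},{"travel":[0,0,0],"dr":[0,0,0],"hand":0.85},{"travel":[0,0,0],"dr":[0,0,0],"hand":0.95},{"travel":[0,0,0],"dr":[0,0,0],"hand":0.95},{"travel":[0,0,0],"dr":[0,0,0],"hand":0.95}]'
python3 - <<'E'
from h import *
cv2.imwrite("pics/w9.png",viewer.get_image("wrist"))
E
```

```text
time_s: 48.6
position: [0.7178, 0.158, 0.1122]
tcp_rot: [[-0.241, 0.419, -0.875], [0.101, 0.908, 0.407], [0.965, 0.01, -0.261]]
contact_force: [0.5, -0.7, 0.0]
finger_gap: 0.0812
```

View pics/w9.png

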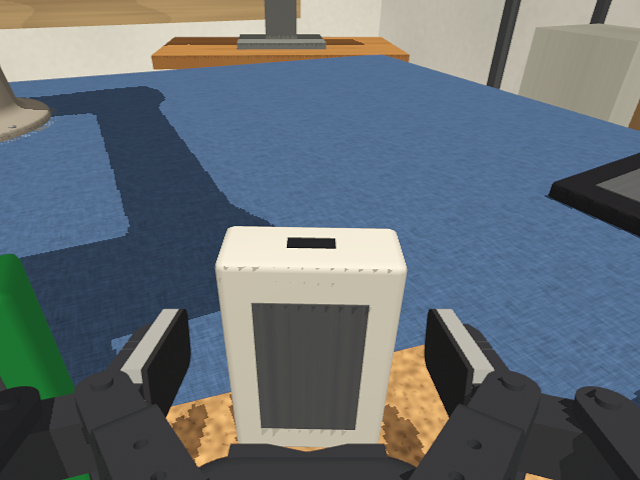

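White stands free between open fingers. Rise straight up, then untilt and clear the view.

```bash
python3 -m inch '[{"travel":[0.5,0,-0.12],"dr":[0,-0.05,0],"hand":0.95},{"travel":[0.9,0,-0.22],"dr":[0,-0.1,0],"hand":0.95},{"travel":[0.9,0,-0.22],"dr":[0,-0.2,0],"hand":0.95},{"travel":[0.9,0,-0.22],"dr":[0,-0.4,0],"hand":0.95},{"travel":[0.9,0,-0.25],"dr":[0,-0.6,0],"hand":0.95},{"travel":[0.9,0,-0.25],"dr":[0,-0.6,0],"hand":0.95}]'
python3 -m inch '[{"travel":[0.6,0,-0.1],"dr":[0,-0.95,0],"hand":1},{"travel":[0.6,0.2,-0.1],"dr":[0,-0.95,0],"hand":1},{"travel":[0.5,0.5,-0.2],"dr":[0,-0.95,0],"hand":1},{"travel":[0.5,0.8,-0.2],"dr":[0,-0.95,0],"hand":1},{"travel":[0.4,0.9,-0.1],"dr":[0,-0.95,0],"hand":1},{"travel":[0.3,0.95,0],"dr":[0,-0.95,0],"hand":1},{"travel":[0.2,0.95,0],"dr":[0,-0.95,0],"hand":1},{"travel":[0.2,0.95,0],"dr":[0,-0.5,0],"hand":1}]'
python3 -m inch '[{"travel":[0.2,0.95,0],"dr":[0,0,0],"hand":1},{"travel":[0.2,0.95,0],"dr":[0,0,0],"hand":1},{"travel":[0.2,0.9,0],"dr":[0,0,0],"hand":1},{"travel":[0,0,0],"dr":[0,0,0],"hand":1},{"travel":[0,0,0],"dr":[0,0,0],"hand":1}]'
python3 - <<'E'
from h import *
im=viewer.get_image("top");cm=viewer.camera_model("top");cv2.imwrite("pics/t9.png",im)
cv2.imwrite("pics/s9.png",viewer.get_image("scene"))
m=masks(im)
xs=np.array([.992,-.127]);ys=np.array([.127,.992]);c0=np.array([587.8,130.6])
for k in ("red","green","white"):
    for c in blobs(m[k],60):
        u=c[:,0].mean(0)
        if 150<u[0]<325 and 205<u[1]<280:
            r=rect(cm,c,.1);d=r[0]-c0;print(k,u.round(),r,"strip",d@xs,d@ys)
st()
E
```

```text
time_s: 49.25
position: [0.7051, 0.1613, 0.3141]
tcp_rot: [[-0.402, 0.421, -0.813], [0.186, 0.907, 0.378], [0.897, 0.001, -0.443]]
contact_force: [0.8, 0.1, -0.9]
finger_gap: 0.0808
time_s: 50.05
position: [0.7072, 0.3659, 0.4295]
tcp_rot: [[-0.857, 0.436, -0.276], [0.408, 0.9, 0.152], [0.315, 0.018, -0.949]]
contact_force: [1.0, -1.7, -1.2]
finger_gap: 0.0855
time_s: 50.55
position: [0.674, 0.453, 0.4147]
tcp_rot: [[-0.865, 0.439, -0.243], [0.405, 0.897, 0.177], [0.296, 0.055, -0.954]]
contact_force: [-0.3, -1.2, -1.3]
finger_gap: 0.0853
red [282. 258.] (array([535.1,  12.7]), array([62.7, 25.3]), 85.2) strip -37.30509999999994 -123.64969999999998
green [236. 255.] (array([544., 112.]), array([59.6, 24.6]), -88.6) strip -41.08739999999995 -24.01379999999999
white [183. 245.] (array([567.5, 230. ]), array([58. , 23.1]), 64.6) strip -32.76139999999996 96.02670000000002
t 50.65 q [ 0.45   1.126  0.038  0.314  2.103 -0.53 ] p [674.4 452.3 414.9] f [ 0.1 -0.3 -0.5] gap 85.5
[[-0.865  0.44  -0.243]
 [ 0.406  0.896  0.178]
 [ 0.296  0.055 -0.954]]
```

View pics/t9.png

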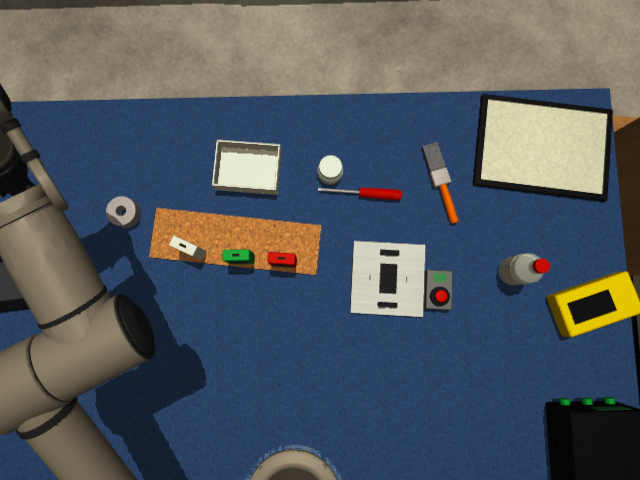

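View pics/s9.png

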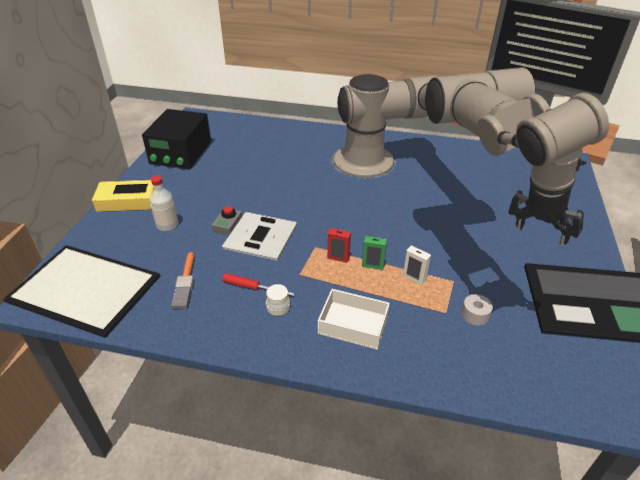

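```bash
python3 -m inch '[{"travel":[0.6,0,0],"dr":[0,0,0],"hand":1},{"travel":[0.6,0,0],"dr":[0,0,0],"hand":1},{"travel":[0,0,0],"dr":[0,0,0],"hand":1}]'
python3 - <<'E'
from h import *
st()
from bench import workorder
print(workorder.hand_in())
E
```

```text
time_s: 50.95
position: [0.6362, 0.4677, 0.4252]
tcp_rot: [[-0.861, 0.446, -0.245], [0.413, 0.893, 0.177], [0.298, 0.051, -0.953]]
contact_force: [-0.4, 0.4, 0.3]
finger_gap: 0.0854
t 50.95 q [ 0.489  0.985  0.318  0.298  1.962 -0.529] p [636.2 467.7 425.2] f [-0.4  0.4  0.3] gap 85.4
[[-0.861  0.446 -0.245]
 [ 0.413  0.893  0.177]
 [ 0.298  0.051 -0.953]]
the job is handed in; nothing more can be done
None
```

I logged in the red, green and white drives in that order and handed the job in at about 51 s. Yellow is not on the bench. Each drive was laid on the reader and released. The button was then pressed to its stop (12 to 29 N measured), and the drive stood on end on the cork before I fetched the next.

**On the reader:** drive centres measured about 3–4 mm (red), 2 mm (green) and 1 mm (white) from the reader centre. Red and green were square to within 0.5°. White I judged square by eye.

**On the cork:** the last pictures show all three upright. The gaps between them are about 35 mm or more. In strip coordinates, against limits of ±52 across and ±185 along:

| Drive | Across (mm) | Along (mm) |
|---|---|---|
| Red | -37 | -124 |
| Green | -41 | -24 |
| White | -33 | +96 |

The bystanders look unmoved.

**Checks that were not clean:**
- **Joint 3 range:** while backing the arm away at the end, joint 3 read 0.038 rad against the stated lower limit of 0.04. I moved it off at once, but this may count as passing its range.
- **Red on the reader:** the top and wrist cameras disagreed by a few millimetres across the reader. Both readings were inside the 7 mm limit.

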